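# Hang the washed watch parts to dry

### The job

Take the S-hook with the red tab out of its wooden stand, hang it gently over the drying rod so that it drops fully into the rod's one narrow brass neck, and let go. Then hang the basket of watch parts by its bail in the hook's lower curl, keeping the basket upright, and leave it hanging still. Do not force anything, and leave the other things on the bench where they are.

Things in the scene. Friction and masses are not known exactly. Their poses are not given: they have to be found in the camera images.
- rail: Fixed drying stand: white drip tray 110 (x) by 310 (y) by 12 mm high, two dark posts 24 by 14 mm at y = -135 and +135 mm carrying a level rod along y (see rod_mid). Post clamps, 30 mm wide, and their screws rise to 260 mm. Origin: centre of the tray's underside on the table; +x points away from the robot, z up. A hook hung on it bears under 25 N, so push gently.
- rod_mid (a point): On the rod's axis midway between the posts, 235 mm above the rail's origin. The rod is steel, 18 mm thick, except one brass-coloured neck 10 mm thick, 9 mm wide at its bottom, 16 at its mouth (sloping flanks). The rod was clamped anywhere: the neck's centre lies unmeasured between -30 and +30 mm along the rail's y from here. See or feel for it: a hook slid along the rod drops 4 mm there.
- hook: S-hook of round 6 mm steel wire in its own xz plane, about 65 g. Origin: highest point inside the upper curl, which sits on the rod (240 mm above the rail's origin in the neck, 244 on the plain rod). Upper curl: inner radius 16 mm, open downward, free end at x +21, z -22 (the rod enters below it, from the +x side). Wire runs from (x -17, z -26) straight to (x +15, z -95). Starts upright in the stand, leaning up to 0.15 rad; draw it up 50 mm.
- tab (a point): Centre of the hook's red finger tab, 22 mm above the hook's origin; the tab is 24 (x) by 10 (y) by 36 mm (z = +4 to +40 mm in the hook's frame) and is pinched across y.
- curl (a point): Where the middle of the basket's bail bar finally rests in the hook's lower curl, 104 mm below the hook's origin. The lower curl: inner radius 12 mm, centre x 0, z -95 mm in the hook's frame, open upward; its free end is at x -19, z -80, so it is entered from above on the hook's -x side. Lowest point of the hook z -113. The basket bears on the hook with under 25 N: lower it gently.
- stand: Fixed dark wooden stand, 75 (x) by 70 (y) by 55 mm high, with a slot 8.5 mm wide along its x, 45 mm deep, in which the hook's lower part stands. Origin: centre of its underside.
- basket: Round metal basket, 86 mm wide, 38 mm high, 0.13 to 0.22 kg, standing on the table, watch parts inside. Origin: centre of its underside; z up. An arm at its -x side carries the blue grip; a rigid wire bail arches over it in its yz plane. Hung up, its underside is about 32 mm above the table.
- bail (a point): Centre of the bar on top of the basket's bail, 104 mm above the basket's underside: 6 mm wire, level along y for 24 mm, then sloping down to y +-37 mm at 80 mm height, then legs to the rim at y +-41 mm.
- grip (a point): Point on the axis of the basket's blue upright grip, 15 mm below its top: at x -90 mm, 70 mm above the basket's underside. The grip is 22 (x) by 10 (y) mm, from 31 to 85 mm above the underside, and is pinched across y.
- loupe: Bystander: black eye loupe, 44 mm wide, 42 tall (mm), loose on the bench. Origin: centre of its underside.
- tin: Bystander: flat blue tin, 72 mm wide, 22 tall (mm), loose on the bench. Origin: centre of its underside.
- dispenser: Bystander: pink jar with steel cap, 60 mm wide, 110 tall (mm), loose on the bench. Origin: centre of its underside.
- blower: Bystander: orange-brown rubber blower, 56 mm wide, 95 tall (mm), loose on the bench. Origin: centre of its underside.
- dome: Bystander: glass dome with knob, 104 mm wide, 78 tall (mm), loose on the bench. Origin: centre of its underside.
- holder: Bystander: grey movement holder with a brass movement on it, 60 mm wide, 19 tall (mm), loose on the bench. Origin: centre of its underside.
Things that resemble listed ones, but are neither listed nor needed, are in the scene too. Of the things like the hook, leave any that is purple; of the rest the larger one is meant.

How it is judged:
By the outcome, as a careful person would: the job done as asked, in the order asked, and still so for the second after the job is handed in, with the robot touching nothing.
It also fails if it takes over 72 s, if anything falls off the work surface, if the arm or the gripper's body presses on something with over 40 N, if the wrist force passes 120 N, or if a joint passes its speed limit or range.

### The arm

A 6-joint arm with a two-finger parallel gripper is mounted at the origin on the work surface. World frame = base frame: x ahead of the robot, y to its left, z up, the work surface at z = 0. Lengths are in m, angles in degrees, forces in N, time in s.
With the tool pointing down it reaches from about 0.25 to 0.775 m from the base axis. Payload 4 kg.
Tool frame: the origin (TCP) lies midway between the tips of the shut fingers; the grasp point (between the pads) lies behind it (grip_point_offset is the z of the grasp point in the tool frame, in m); z points along the fingers, y is the direction in which the jaws open and shut (so a half turn about z gives the same grasp; the last joint's range is limited). The gripper opens to 85 mm and grips with 20 to 120 N. Pads are 22 mm wide; open, the fingers measure 114 mm over their backs; the gripper's body (76 mm by 85 mm) begins 54 mm behind the grasp point. The pads swing forward as they close: fully open they stand 13 mm farther back than shut.
Start: joints at [-79.819, 4.996, 78.535, -0, 96.463, -5.907], TCP at [0.152, -0.528, 0.231] pointing down, gripper open.
Joint ranges: [-177.83, 177.83], [-43.37, 116.18], [15.69, 146.23], [-61.86, 241.86], [9.47, 152.12], [-147.06, 147.06]. Speed limits (degrees/s): [159.86, 159.86, 180, 180, 180, 180].

### API

Orientations are given as [roll, pitch, yaw] about the fixed x, y, z axes, in that order (R = Rz(yaw) Ry(pitch) Rx(roll)).
In Python, from workcell import read_state, read_camera, camera_model, finish_job, grip_point_offset gives the robot as it stands.
- The arm moves only by the tool play_rows, never from a script. Its arguments are lists of equal length, an entry for each row: "slide": the shift along the tool's x, y, z in m, a list of three; "turn": the turn, a rotation vector about the tool's x, y, z in rad, a list of three. A call has 1 to 12 rows; each row shifts and turns the commanded pose from where the row before left it, along the tool's axes as they then stand; what a row does not reach is not made up. A row lasts 1/10 s, in which the tool goes at most 50 mm and 8.59 degrees, less where a joint would pass 70% of its speed; a pose out of reach is approached as far as the arm can. A call is refused whole if a number of a shift passes 0.05 or a number of a turn 0.15, either way. A call with a gripper value outside its range is refused whole. "claw" is the finger opening in m, from 0 to 0.0854, set as the call begins (left out, the last holds). The fingers move at their own pace and stop on an object; "squeeze" is the grip in N (left out, the last holds). Time passes only in rows, so rows that do not move let the fingers close. It gives the time, the measured TCP pose, the force and the opening at its end, in the units of the state.
- read_state(): the state, without advancing time (a new reading comes with each control period).
- read_camera(name): name is "side" or "top"; returns the picture (400x640x3 uint8, blue, green, red); there is no depth.
- camera_model(name): a dict with "fovy" (degrees; the focal length in pixels is half the picture's height over the tangent of half this angle, whatever the lens; pixels are square), "cx", "cy" (the principal point, pixels), "k1" (the pictures are not rectified: a ray, as slopes to the right and down, at radius r is drawn at 1 + k1 r^2 times it, then the intrinsics apply), "R" (3x3) and "t" (3): a world point X has camera coordinates R X + t. Camera axes: x right, y down, z forward; pixel columns grow to the right and rows downward; lengths in m; the calibration is good to about 2 mm. A picture is of the moment at which its call begins. camera_model takes no time and is no camera call.
- finish_job(): hands the job in, once; it reports no verdict.
The state is a dict: "time": time; "q": joint angles; "joint_velocities": joint speeds; "joint_efforts": joint torques, N m; "ee_pos": TCP position; "tcp_rot": TCP orientation; "ft_force": force on the tool from outside, world axes, zero at the start; "moment": the same for the moment, N m; "opening": finger opening in m.
Only numpy, scipy, OpenCV 4.12 (cv2) and the standard library are available. Lean on these libraries where they do the work, as an engineer would, in place of code of your own. Each camera call takes 0.05 s, during which the arm holds its last target.

## Working session

There is one attempt and no reset: what is moved stays moved. The work goes in short steps, Python scripts to look and compute and a tool call to move; the robot and the scene stay as the last step left them, time stands still between calls to the robot, and variables do not carry over. Pictures are saved under pics/ and viewed, and the job is handed in when it is done.

Besides the shell and the picture viewer there is one more tool, called after "Emit:" by a JSON object that holds its "fn" and its "kwargs". play_rows: Moves the arm, as the interface text tells. Its arguments: {"type":"object","properties":{"slide":{"type":"array"},"turn":{"type":"array"},"claw":{"type":"number"},"squeeze":{"type":"number"}},"required":["slide","turn"]}

```bash
ls; mkdir -p pics; python3 - <<'E'
from workcell import *
import cv2
print(read_state(), grip_point_offset)
for n in("side","top"):
    m=camera_model(n);print(n,m)
    cv2.imwrite(f"pics/{n}0.png",read_camera(n))
E
```

```text
pics
{'time': 0.0, 'q': array([-7.98168669e+01,  5.04037273e+00,  7.86255612e+01, -4.76448779e-05,
        9.64622763e+01, -5.90636612e+00]), 'joint_velocities': array([ 0.05189566, -0.10828625, -0.03338264,  0.03663051, -0.00066875,
        0.00925272]), 'joint_efforts': array([-1.31804238e-03, -3.51868343e+01, -3.13277829e+01, -2.57024894e-04,
        1.07525245e-02,  9.62508324e-06]), 'ee_pos': array([ 0.15234077, -0.52796359,  0.23011983]), 'tcp_rot': array([-1.79872466e+02, -1.31461122e-02,  1.60894793e+01]), 'ft_force': array([-0.32793982,  0.1373677 , -0.52510076]), 'moment': array([-0.02246311, -0.04096927, -0.01560339]), 'opening': 0.08540356783773681} -0.0187
side {'fovy': 47.67663693560173, 'cx': 317.4012680619179, 'cy': 201.62333604949598, 'k1': -0.04062377547762352, 'R': array([[-0.95335754, -0.3015402 , -0.01352463],
       [-0.21415505,  0.70729499, -0.6736998 ],
       [ 0.21271347, -0.63938041, -0.73888136]]), 't': array([0.51607354, 0.16987241, 1.02447395])}
top {'fovy': 48.236653106218334, 'cx': 320.7839198385815, 'cy': 201.2415750657289, 'k1': -0.08864324295738682, 'R': array([[-6.40743032e-02, -9.97945114e-01,  1.82711866e-04],
       [-9.77358651e-01,  6.27155251e-02, -2.02081246e-01],
       [ 2.01654533e-01, -1.31267900e-02, -9.79368744e-01]]), 't': array([0.07221535, 0.56451222, 1.10218044])}
```

View pics/side0.png

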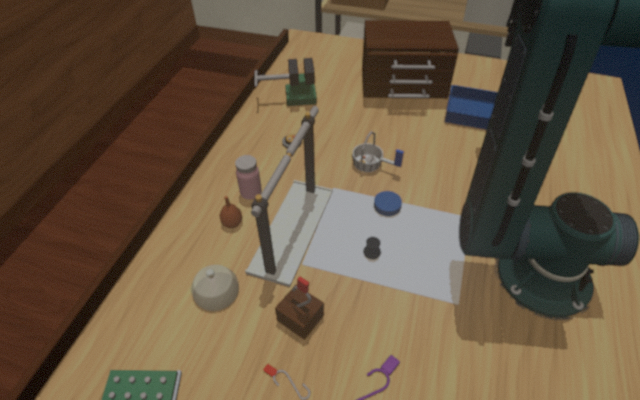

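View pics/top0.png

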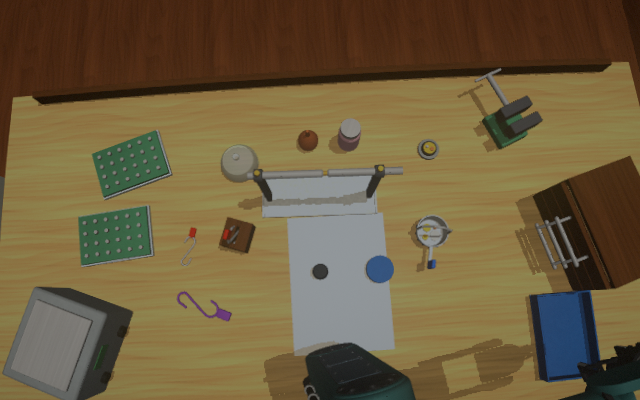

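```bash
cat > h.py <<'E'
import numpy as np, cv2
from workcell import *
from scipy.optimize import least_squares
def proj(n,X):
    m=camera_model(n);X=np.atleast_2d(X);c=X@m["R"].T+m["t"]
    f=200/np.tan(np.radians(m["fovy"]/2));s=c[:,:2]/c[:,2:]
    s=s*(1+m["k1"]*(s**2).sum(1,keepdims=True))
    return s*f+[m["cx"],m["cy"]]
def onplane(n,uv,z):
    return least_squares(lambda p:proj(n,[p[0],p[1],z])[0]-uv,[.5,0]).x
def tri(a,b):  # side uv, top uv
    r=least_squares(lambda p:np.r_[proj("side",p)[0]-a,proj("top",p)[0]-b],[.5,0,.1])
    return r.x, r.fun
def crop(n,x0,y0,x1,y1,k,name,img=None):
    im=read_camera(n) if img is None else img
    cv2.imwrite("pics/"+name,cv2.resize(im[y0:y1,x0:x1],None,fx=k,fy=k,interpolation=cv2.INTER_CUBIC))
E
python3 - <<'E'
from h import *
s=cv2.imread("pics/side0.png");t=cv2.imread("pics/top0.png")
crop("side",240,100,340,345,2,"a.png",s) if 0 else None
def c(i,x0,y0,w,h,k):return cv2.resize(i[y0:y0+h,x0:x0+w],None,fx=k,fy=k,interpolation=cv2.INTER_CUBIC)
cv2.imwrite("pics/st.png",np.hstack([c(s,265,265,66,80,6),c(t,205,205,66,80,6)]))
cv2.imwrite("pics/rods.png",c(s,235,95,110,95*2,3))
cv2.imwrite("pics/rodt.png",c(t,235,150,180,75,4))
cv2.imwrite("pics/bk.png",np.hstack([c(s,340,125,66,60,6),c(t,400,210,66,60,6)]))
E
```

```text
(no output)
```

View pics/st.png

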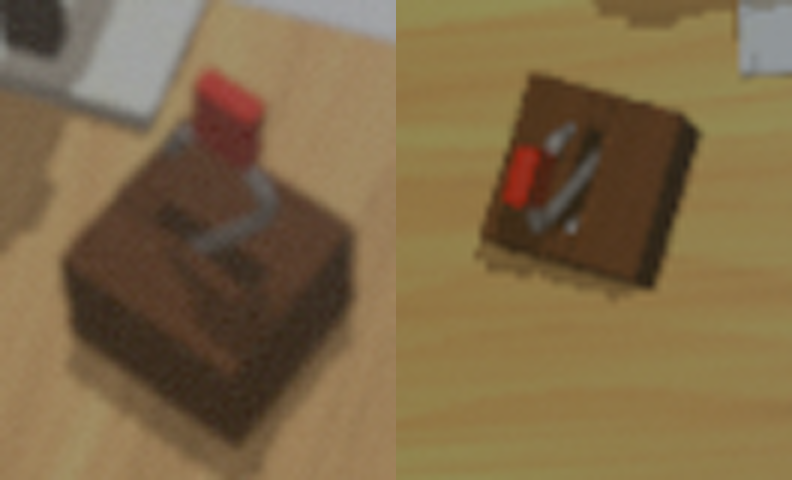

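View pics/rods.png

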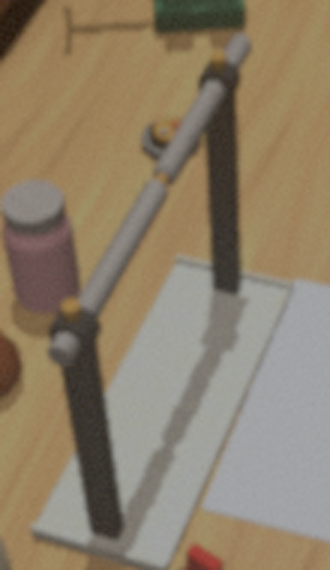

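View pics/rodt.png

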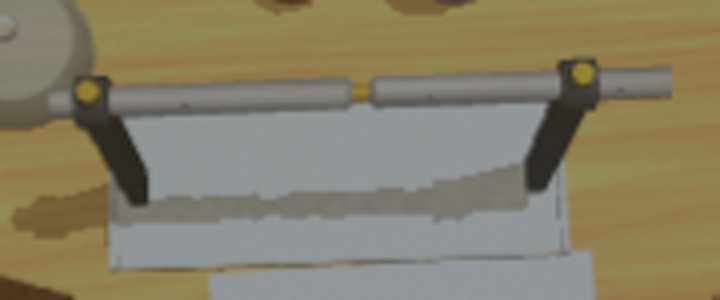

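View pics/bk.png

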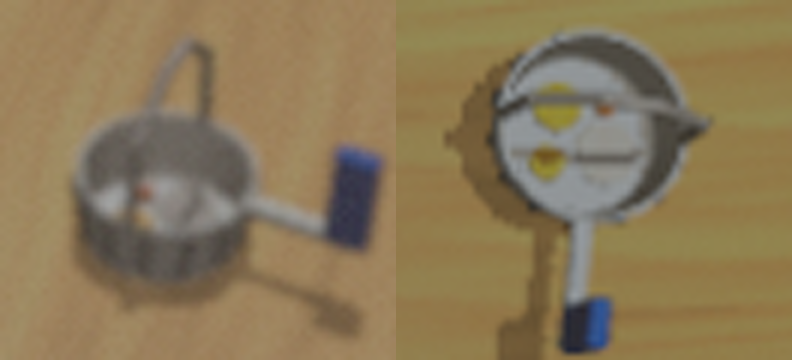

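```bash
cat >> h.py <<'E'
def Rz(a):c,s=np.cos(a),np.sin(a);return np.array([[c,-s,0],[s,c,0],[0,0,1]])
def Ry(a):c,s=np.cos(a),np.sin(a);return np.array([[c,0,s],[0,1,0],[-s,0,c]])
def Rx(a):c,s=np.cos(a),np.sin(a);return np.array([[1,0,0],[0,c,-s],[0,s,c]])
def uc(u,x0,k): return (np.asarray(u,float)+.5)/k-.5+np.asarray(x0)
E
python3 - <<'E'
from h import *
# stand
L=[];
sx=lambda p:uc(p,(265,265),6); tx=lambda p:uc((p[0]-396,p[1]),(205,205),6)
h=.0375;w=.035
# local corner -> side px ; guess hook +x=world +x yaw ~-17
obs=[]
# top view corners: UL(+x,+y) LL(-x,+y) UR(+x,-y) LR
obs+=[("top",(h,w,.055),tx((531,76))),("top",(-h,w,.055),tx((484,238))),("top",(h,-w,.055),tx((688,122))),("top",(-h,-w,.055),tx((638,283)))]
obs+=[("top",(h,-w,0),tx((699,132))),("top",(-h,-w,0),tx((654,288)))]
# side view: camera at +y,+x side? print guess
m=camera_model("side");print("cam pos",-m["R"].T@m["t"])
C={(i,j,k):1 for i in(h,-h) for j in(w,-w) for k in(0,.055)}
f=lambda p:np.concatenate([proj(n,Rz(p[2])@np.array(l)+[p[0],p[1],0])[0]-o for n,l,o in obs])
r=least_squares(f,[.4,.2,-.3]);print(r.x,np.degrees(r.x[2]),r.fun.round(1))
for l in C: 
    q=proj("side",Rz(r.x[2])@np.array(l)+[r.x[0],r.x[1],0])[0]; print(l,((q-[265,265]+.5)*6-.5).round())
# rail
def rl(p):return uc(p,(235,95),3)
def rt(p):return uc(p,(235,150),4)
a,_=tri(rl((70,307)),rt((87,92)));b,_=tri(rl((217,62)),rt((582,73)));print("screws",a,_,b)
n,fn=tri(rl((162,177)),rt((361,92)));print("neck",n,fn)
# clamp fit screw z=.26
f=lambda p:np.concatenate([proj(c,Rz(p[2])@np.array([0,y,.259])+[p[0],p[1],0])[0]-o for c,y,o in
 [("side",.135,rl((70,307))),("top",.135,rt((87,92))),("side",-.135,rl((217,62))),("top",-.135,rt((582,73)))]])
r=least_squares(f,[.6,0,0]);print("rail",r.x,np.degrees(r.x[2]),r.fun.round(1))
print("neck local",Rz(-r.x[2])@(n-[r.x[0],r.x[1],0]))
for c,o in(("side",rl((162,177))),("top",rt((361,92)))):
  print(least_squares(lambda t:proj(c,Rz(r.x[2])@[0,t[0],.238]+[r.x[0],r.x[1],0])[0]-o,[0]).x)
E
```

```text
cam pos [0.31046222 0.69049559 0.87838743]
[ 0.4962657   0.25961762 -0.32328105] -18.522639532962238 [ 0.1 -0.4 -0.7  0.4 -0.3 -1.2 -0.3  0.   0.8  0.2  0.5  1.1]
(0.0375, 0.035, 0) [ 74. 333.]
(0.0375, 0.035, 0.055) [ 61. 256.]
(0.0375, -0.035, 0) [195. 193.]
(0.0375, -0.035, 0.055) [187. 112.]
(-0.0375, 0.035, 0) [242. 449.]
(-0.0375, 0.035, 0.055) [237. 375.]
(-0.0375, -0.035, 0) [361. 300.]
(-0.0375, -0.035, 0.055) [360. 222.]
screws [0.59948159 0.17426288 0.25735421] [-0.19942643 -0.05369087  0.04268569  0.19488883] [ 0.59322969 -0.09578953  0.25354652]
neck [0.59392173 0.02517245 0.24046233] [-0.09265712 -0.02535438  0.02231069  0.09797689]
rail [ 0.59534508  0.04058439 -0.02630815] -1.507346226902248 [ 0.  -0.  -0.7 -0.   0.1 -1.5 -0.2  0.2]
neck local [-0.00101744 -0.01544405  0.24046233]
[-0.01799723]
[-0.01545356]
```

```bash
python3 - <<'E'
from h import *
rl=lambda p:uc(p,(235,95),3); rt=lambda p:uc(p,(235,150),4)
P=[("side",(0,.135,.259),rl((70,305))),("top",(0,.135,.259),rt((87,92))),("side",(0,-.135,.259),rl((217,62))),("top",(0,-.135,.259),rt((582,73))),
("side",(.055,-.155,.012),rl((178,259))),("side",(-.055,-.155,.012),rl((291,286))),("side",(-.055,.155,.012),rl((167,566))),("side",(.055,.155,.012),rl((33,529))),
("top",(-.055,.155,.012),rt((110,268))),("top",(-.055,-.155,.012),rt((567,251)))]
f=lambda p:np.concatenate([proj(c,Rz(p[2])@np.array(l)+[p[0],p[1],0])[0]-o for c,l,o in P])
r=least_squares(f,[.6,0,0],loss="soft_l1");print("rail",r.x,np.degrees(r.x[2]),f(r.x).reshape(-1,2).round(1).tolist())
for c,o in(("side",rl((162,177))),("top",rt((361,92)))):
  print(least_squares(lambda t:proj(c,Rz(r.x[2])@[0,t[0],.238]+[r.x[0],r.x[1],0])[0]-o,[0]))if 0 else print(least_squares(lambda t:proj(c,Rz(r.x[2])@[0,t[0],.238]+[r.x[0],r.x[1],0])[0]-o,[0]).x)
# tab silhouette
s=cv2.imread("pics/side0.png").astype(float);t=cv2.imread("pics/top0.png").astype(float)
box={"side":(290,272,25,28),"top":(220,222,18,24)}
S={}
for n,i in(("side",s),("top",t)):
  x,y,w,h=box[n];c=i[y:y+h,x:x+w]; red=c[...,2]-np.maximum(c[...,1],c[...,0])
  base=np.percentile(red,50);pk=np.percentile(red,97);S[n]=np.clip((red-base-12)/40,0,1) 
  print(n,base,pk,S[n].sum())
  np.set_printoptions(linewidth=200); print(red.astype(int))
E
```

```text
rail [ 0.59519862  0.03982415 -0.02451818] -1.4047882493806891 [[0.4, 0.4], [-0.4, 0.1], [0.2, -1.7], [0.1, 0.1], [-0.6, -1.1], [0.3, -1.0], [-0.7, 1.0], [-0.9, 0.1], [-0.3, 0.5], [0.7, 0.3]]
[-0.01719611]
[-0.01468926]
side 26.0 87.0 66.05000000000001
[[-1 -2 -1 -1  0  5 16 22 22 23 22 20 19 18 18 20 23 25 24 24 24 23 26 27 27]
 [-1  0 -1  0  1  5 18 22 24 22 21 18 19 19 19 20 22 24 24 23 24 25 26 26 27]
 [-3 -1 -2  0  2 12 22 24 22 23 21 19 19 18 19 20 24 23 24 25 26 24 25 26 27]
 [-1  0 -2  2  7 17 24 24 27 27 27 22 19 19 18 19 23 24 25 25 25 27 27 26 27]
 [-2 -2  0  3 12 21 24 28 37 46 47 38 26 19 19 23 24 24 24 25 25 26 26 27 27]
 [-1 -1  0  5 17 22 25 33 55 73 78 65 45 29 23 24 25 25 23 25 27 29 26 27 28]
 [-1 -2  1  9 20 23 27 43 71 90 92 87 72 53 40 30 26 24 26 25 27 27 27 26 28]
 [-2  0  5 17 21 23 29 46 77 90 94 92 88 81 67 48 36 28 26 25 26 26 27 28 28]
 [-1  1  9 20 20 24 27 41 66 82 91 93 93 93 87 75 59 43 33 27 27 27 28 29 26]
 [-1  4 14 18 21 23 28 36 50 66 76 85 92 93 92 90 82 69 49 33 29 28 28 26 27]
 [ 0  9 16 20 21 25 27 36 43 49 57 70 83 90 90 89 93 84 63 39 29 27
[... 2459 characters left out ...]
 18   7   4   5  10  22]
 [ 27  26  47  99 106 104  96  41  42  40  33  20   7   3   4   9  17  26]
 [ 28  27  42  85  97 102  83  38  42  38  20   8   3   3   8  10  21  28]
 [ 26  29  26  25  53  71  37  27  27  22  10   4   3   7  10  12  20  28]
 [ 27  28  23  18  19  18  18  13   8   8   7   4   8  10  12  18  27  28]
 [ 29  27  19  19  19  20  15   8   4   5   4   7  10   9   7  16  31  28]
 [ 29  26  19  18  19  19  17   9   4   6   9  13  16   7   6  17  28  28]
 [ 29  26  21  19  19  19  19  14   9  13  18  21  24  12  11  23  28  28]
 [ 24  22  20  19  19  19  18  18  19  20  24  22  27  28  24  27  30  28]
 [ 22  19  18  16  16  17  19  20  19  21  28  25  27  27  23  31  28  27]]
```

```bash
cat > boxfit.py <<'E'
from h import *
from scipy.optimize import minimize
def render(n,box,R,c,ctr_half,top,side,bg,K=8):
    x,y,w,h=box; im=np.full((h*K,w*K),bg,np.float32)
    cc=np.array(ctr_half)
    sg=np.array([[a,b,d] for a in(-1,1) for b in(-1,1) for d in(-1,1)],float)
    m=camera_model(n);cam=-m["R"].T@m["t"]
    for ax in range(3):
        for s in(-1,1):
            nrm=R[:,ax]*s; fc=c+nrm*cc[ax]
            if nrm@(cam-fc)<=0: continue
            V=sg[sg[:,ax]==s]; V=V[[0,1,3,2]]*cc
            p=proj(n,V@R.T+c)
            q=((p-[x,y]+.5)*K-.5)
            v=top if(ax==2 and s==1) else side
            cv2.fillConvexPoly(im,np.round(q*16).astype(np.int32),float(v),cv2.LINE_8,4)
    im=cv2.GaussianBlur(im,(0,0),.5*K)
    return cv2.resize(im,(w,h),interpolation=cv2.INTER_AREA)
def fit(chan,boxes,half,p0,lv,fixed=None,steps=(.004,.004,.004,.08,.08,.04),prior=None):
    def pose(p): return Rz(p[3])@Ry(p[4])@Rx(p[5]),np.array(p[:3])
    sc=np.array(steps)
    def cost(u):
        p=np.array(p0)+u*sc;R,c=pose(p);e=0
        for n in chan:
            r=render(n,boxes[n],R,c,half,*lv[n]); e+=((np.maximum(chan[n],lv[n][2])-r)**2).sum()/1000
        if prior is not None: e+=prior(p)
        return e
    best=None
    for k in range(3):
        u0=np.zeros(6) if best is None else best.x
        s=np.vstack([u0]+[u0+np.eye(6)[i]*(1 if k%2==0 else -1) for i in range(6)])
        r=minimize(cost,u0,method="Nelder-Mead",options=dict(initial_simplex=s,maxiter=600,xatol=.01,fatol=.01))
        if best is None or r.fun<best.fun: best=r
    return np.array(p0)+best.x*sc,best.fun,cost(np.zeros(6))
E
python3 - <<'E'
from boxfit import *
I={n:cv2.imread(f"pics/{n}0.png").astype(float) for n in("side","top")}
boxes={"side":(290,272,25,23),"top":(219,222,14,19)}
ch={}
for n,(x,y,w,h) in boxes.items():
    c=I[n][y:y+h,x:x+w];ch[n]=c[...,2]-np.maximum(c[...,1],c[...,0])
a,_=tri((302.5,282),(226,234));print(a,_)
a[2]-=.018
lv={"side":(93,46,25),"top":(104,43,27)}
pr=lambda p:(p[3]+.32)**2/.05**2*.3+(p[5]/.04)**2*.3
for l0 in(0,.1,-.1):
    p,f,f0=fit(ch,boxes,(.012,.005,.018),[*a,-.32,l0,0],lv,prior=pr);print(p.round(4),np.degrees(p[3:]).round(1),f,f0)
    R=Rz(p[3])@Ry(p[4])@Rx(p[5]);print("origin",p[:3]-R[:,2]*.022, "bottom",p[:3]-R[:,2]*.135)
    print("in stand frame",Rz(.3233)@(p[:3]-[.4963,.2596,0]))
ov=[]
for n in boxes:
    r=render(n,boxes[n],R,p[:3],(.012,.005,.018),*lv[n]);ov.append(cv2.resize(np.hstack([ch[n],r]).clip(0,255).astype(np.uint8)*2,None,fx=8,fy=8,interpolation=0))
h=max(o.shape[0] for o in ov);cv2.imwrite("pics/fit.png",np.hstack([cv2.copyMakeBorder(o,0,h-o.shape[0],0,10,0) for o in ov]))
E
```

```text
[0.48438951 0.26484183 0.1531151 ] [ 0.10820788  0.02652691 -0.02510504 -0.13792645]Traceback (most recent call last):
  File "<stdin>", line 12, in <module>
  File "boxfit.py", line 32, in fit
    r=minimize(cost,u0,method="Nelder-Mead",options=dict(initial_simplex=s,maxiter=600,xatol=.01,fatol=.01))
    res = _minimize_neldermead(fun, x0, args, callback, bounds=bounds,
                               **options)
    fxcc = func(xcc)
    fx = function(np.copy(x), *(wrapper_args + args))
  File "boxfit.py", line 25, in cost
    r=render(n,boxes[n],R,c,half,*lv[n]); e+=((np.maximum(chan[n],lv[n][2])-r)**2).sum()/1000
  File "boxfit.py", line 13, in render
    p=proj(n,V@R.T+c)
  File "h.py", line 5, in proj
    m=camera_model(n);X=np.atleast_2d(X);c=X@m["R"].T+m["t"]
ValueError: time passes only in moves, steps and waits
```

```bash
python3 - <<'E'
from workcell import camera_model
import pickle
pickle.dump({n:camera_model(n) for n in("side","top")},open("cm.pkl","wb"))
E
python3 - <<'E'
s=open("h.py").read()
s=s.replace("from workcell import *\n","from workcell import read_state, read_camera, finish_job, grip_point_offset\nimport pickle\n_CM=pickle.load(open('cm.pkl','rb'))\ndef camera_model(n): return _CM[n]\n")
open("h.py","w").write(s)
E
cat > tabfit.py <<'E'
from boxfit import *
I={n:cv2.imread(f"pics/{n}0.png").astype(float) for n in("side","top")}
boxes={"side":(290,272,25,23),"top":(219,222,14,19)}
ch={}
for n,(x,y,w,h) in boxes.items():
    c=I[n][y:y+h,x:x+w];ch[n]=c[...,2]-np.maximum(c[...,1],c[...,0])
a,_=tri((302.5,282),(226,234));print(a,_)
a[2]-=.018
lv={"side":(93,46,25),"top":(104,43,27)}
pr=lambda p:(p[3]+.32)**2/.05**2*.3+(p[5]/.04)**2*.3
for l0 in(0,.1,-.1):
    p,f,f0=fit(ch,boxes,(.012,.005,.018),[*a,-.32,l0,0],lv,prior=pr);print(p.round(4),np.degrees(p[3:]).round(1),f,f0)
    R=Rz(p[3])@Ry(p[4])@Rx(p[5]);print("origin",p[:3]-R[:,2]*.022, "bottom",p[:3]-R[:,2]*.135)
    print("in stand frame",Rz(.3233)@(p[:3]-[.4963,.2596,0]))
ov=[]
for n in boxes:
    r=render(n,boxes[n],R,p[:3],(.012,.005,.018),*lv[n]);ov.append(cv2.resize(np.hstack([ch[n],r]).clip(0,255).astype(np.uint8)*2,None,fx=8,fy=8,interpolation=0))
h=max(o.shape[0] for o in ov);cv2.imwrite("pics/fit.png",np.hstack([cv2.copyMakeBorder(o,0,h-o.shape[0],0,10,0) for o in ov]))
E
python3 tabfit.py
```

```text
[0.48438951 0.26484183 0.1531151 ] [ 0.10820788  0.02652691 -0.02510504 -0.13792645]
[ 0.4841  0.265   0.1409 -0.3519 -0.009  -0.0053] [-20.2  -0.5  -0.3] 28.905664783687048 98.42008317639264
origin [0.48421404 0.2648027  0.11888337] bottom [0.4849577  0.26389329 0.00588947]
in stand frame [-0.01330623  0.00121537  0.14088218]
[ 0.4829  0.2657  0.1408 -0.367   0.0628  0.0058] [-21.    3.6   0.3] 29.82927602849135 108.05382007482902
origin [0.48169733 0.26630714 0.11888929] bottom [0.47531827 0.26946359 0.00611366]
in stand frame [-0.01460414  0.00153229  0.14084561]
[ 0.4849  0.2644  0.141  -0.3657 -0.0705 -0.0183] [-21.  -4.  -1.] 28.639834926953895 121.07823974575645
origin [0.48620473 0.26347548 0.11903488] bottom [0.4928988  0.25869507 0.00633467]
in stand frame [-0.01233492  0.0009359   0.14097652]
```

View pics/fit.png

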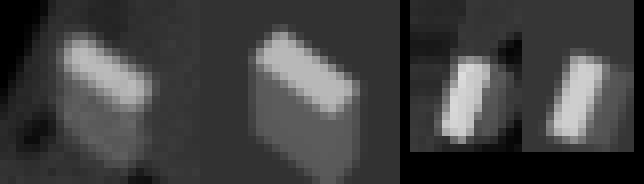

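```bash
cat > hookmodel.py <<'E'
from h import *
def wire():
    a=np.radians(np.linspace(-10,205,40)) ; 
    up=[(19*np.cos(t),-16+19*np.sin(t)) for t in np.radians(np.linspace(-20,200,50))]
    P=np.array([(21,-22)]+up+[(-17,-26),(15,-95)]+[(15*np.cos(t),-95+15*np.sin(t)) for t in np.radians(np.linspace(0,-180,40))]+[(-19,-80)])
    return np.c_[P[:,0],0*P[:,0],P[:,1]]/1000
E
cat > ov.py <<'E'
from hookmodel import *
I={n:cv2.imread(f"pics/{n}0.png") for n in("side","top")}
ws={"side":(270,265,60,70),"top":(210,210,50,50)}
rows=[]
for lean in(0,-.07,-.11,-.15):
    R=Rz(-.33)@Ry(lean); tab=np.array([.4845,.2645,.1425]);o=tab-R[:,2]*.022
    out=[]
    for n in ws:
        x,y,w,h=ws[n];k=200/h*1.4;K=int(k)
        c=cv2.resize(I[n][y:y+h,x:x+w],None,fx=K,fy=K,interpolation=cv2.INTER_CUBIC)
        q=((proj(n,wire()@R.T+o)-[x,y]+.5)*K-.5)
        cv2.polylines(c,[np.round(q).astype(int)],False,(0,255,0),1)
        sp=np.array([[sx,sy*.035,.055] for sx,sy in()]) if 0 else None
        out.append(cv2.copyMakeBorder(c,0,max(0,285-c.shape[0]),0,max(0,250-c.shape[1]),0)[:285,:250])
    rows.append(np.vstack(out))
im=np.hstack(rows);cv2.imwrite("pics/ov.png",cv2.resize(im,(800,int(im.shape[0]*800/im.shape[1]))));
E
python3 ov.py
```

```text
(no output)
```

View pics/ov.png

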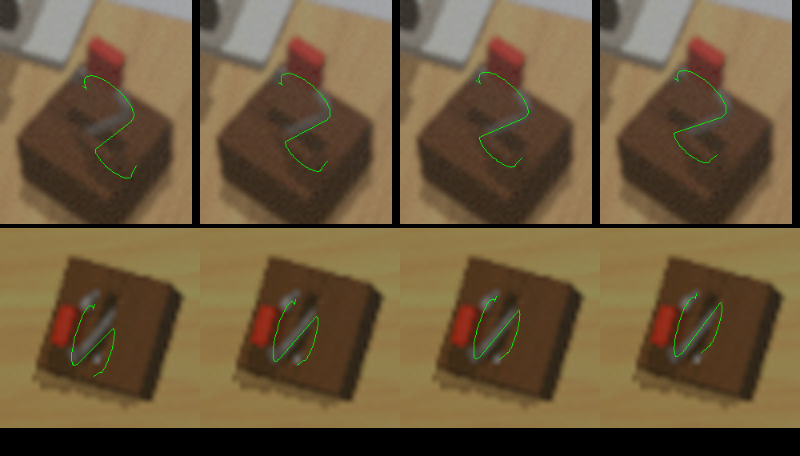

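```bash
cat > mv.py <<'E'
from h import *
from scipy.spatial.transform import Rotation as Ro
def cur():
    s=read_state();return np.array(s["ee_pos"]),Ro.from_euler("xyz",s["tcp_rot"],degrees=True),s
FLIP=np.diag([-1.,1.,-1.])  # tool axes in hook frame: x->-x, y->y, z->-z
def go(p,R,show=True):
    "R: target Rotation; prints slide (in current tool axes) then turn (after)"
    p0,R0,s=cur();d=R0.inv().apply(np.array(p)-p0);t=(R0.inv()*R).as_rotvec()
    print("t",round(s["time"],2),"pos",p0.round(4),"rpy",R0.as_euler("xyz",degrees=True).round(2),"F",s["ft_force"].round(2),"open",round(s["opening"],4))
    print(" slide",d.round(4),"turn",t.round(4),"rows",np.linalg.norm(d)/.05,np.degrees(np.linalg.norm(t))/8.59," slide in new axes",R.inv().apply(np.array(p)-p0).round(4))
def hookgrasp(o,Rh,zg):
    "tool pose grasping hook (origin o, R Rh) at hook z zg"
    return np.array(o)+Rh@[0,0,zg-.0187],Ro.from_matrix(Rh@FLIP)
E
python3 - <<'E'
from mv import *
Rh=Rz(-.335)@Ry(-.11);tab=np.array([.4845,.2645,.1435]);o=tab-Rh[:,2]*.022;print("o",o)
p,R=hookgrasp(o,Rh,.029);print(p,R.as_euler("xyz",degrees=True))
go(p+[0,0,.09],R)
E
```

```text
o [0.48678087 0.26370598 0.12163297]
[0.48571301 0.26407773 0.13187071] [180.           6.30253575 160.80591386]
t 0.1 pos [ 0.1523 -0.528   0.2302] rpy [-1.7988e+02 -1.0000e-02  1.6090e+01] F [0.19 0.17 0.04] open 0.0857
 slide [ 0.5398 -0.6687  0.0098] turn [-0.1395 -0.0468 -2.5226] rows 17.188665741265485 16.8545269652351  slide in new axes [-0.0532  0.8577  0.0143]
```

Emit:
{"fn": "play_rows", "kwargs": {"slide": [[0.03, -0.0372, 0], [0.03, -0.0372, 0], [0.03, -0.0372, 0], [0.03, -0.0372, 0], [0.03, -0.0372, 0], [0.03, -0.0372, 0], [0.03, -0.0372, 0], [0.03, -0.0372, 0], [0.03, -0.0372, 0]], "turn": [[0, 0, 0], [0, 0, 0], [0, 0, 0], [0, 0, 0], [0, 0, 0], [0, 0, 0], [0, 0, 0], [0, 0, 0], [0, 0, 0]]}}

```text
time: 1.0
ee_pos: [0.3191, -0.1301, 0.231]
tcp_rot: [180.0, -0.0, 16.0]
ft_force: [0.8, -0.5, 0.0]
opening: 0.085
```

Emit:
{"fn": "play_rows", "kwargs": {"slide": [[0.03, -0.0372, 0], [0.03, -0.0372, 0], [0.03, -0.0372, 0], [0.03, -0.0372, 0], [0.03, -0.0372, 0], [0.03, -0.0372, 0], [0.03, -0.0372, 0], [0.03, -0.0372, 0], [0.03, -0.0372, 0]], "turn": [[0, 0, 0], [0, 0, 0], [0, 0, 0], [0, 0, 0], [0, 0, 0], [0, 0, 0], [0, 0, 0], [0, 0, 0], [0, 0, 0]]}}

```text
time: 1.9
ee_pos: [0.4858, 0.2665, 0.2306]
tcp_rot: [180.0, 0.1, 16.1]
ft_force: [2.2, -0.5, 0.2]
opening: 0.0857
```

Emit:
{"fn": "play_rows", "kwargs": {"slide": [[0, 0, 0], [0, 0, 0], [0, 0, 0], [0, 0, 0], [0, 0, 0], [0, 0, 0], [0, 0, 0], [0, 0, 0], [0, 0, 0]], "turn": [[0, 0, -0.148], [0, 0, -0.148], [0, 0, -0.148], [0, 0, -0.148], [0, 0, -0.148], [0, 0, -0.148], [0, 0, -0.148], [0, 0, -0.148], [0, 0, -0.148]]}}

```text
time: 2.8
ee_pos: [0.4854, 0.2644, 0.2305]
tcp_rot: [-179.9, 0.0, 92.8]
ft_force: [-0.5, -0.2, 0.4]
opening: 0.0854
```

Emit:
{"fn": "play_rows", "kwargs": {"slide": [[0, 0, 0], [0, 0, 0], [0, 0, 0], [0, 0, 0], [0, 0, 0], [0, 0, 0], [0, 0, 0], [0, 0, 0]], "turn": [[0, 0, -0.148], [0, 0, -0.148], [0, 0, -0.148], [0, 0, -0.148], [0, 0, -0.148], [0, 0, -0.148], [0, 0, -0.148], [0, 0, -0.148]], "claw": 0.05}}

```text
time: 3.6
ee_pos: [0.4854, 0.2644, 0.2305]
tcp_rot: [-179.9, -0.1, 160.6]
ft_force: [-0.3, -1.0, -1.1]
opening: 0.0499
```

```bash
cat > p1.py <<'E'
from mv import *
Rh=Rz(-.335)@Ry(-.11);tab=np.array([.4845,.2645,.1435]);o=tab-Rh[:,2]*.022
p,R=hookgrasp(o,Rh,.029)
go(p+[0,0,.05],R)
E
python3 p1.py
```

```text
t 3.6 pos [0.4854 0.2644 0.2305] rpy [-1.7994e+02 -6.0000e-02  1.6060e+02] F [-0.31 -1.   -1.09] open 0.0499
 slide [-0.0004 -0.0002  0.0487] turn [-0.0012 -0.111  -0.0036] rows 0.9734589170177411 0.7408995178205389  slide in new axes [ 0.005  -0.0002  0.0484]
```

Emit:
{"fn": "play_rows", "kwargs": {"slide": [[0, 0, 0.016], [0, 0, 0.016], [0, 0, 0.0165], [0, 0, 0]], "turn": [[0, 0, 0], [0, 0, 0], [0, -0.055, 0], [0, -0.055, -0.003]]}}

```text
time: 4.0
ee_pos: [0.4843, 0.2634, 0.1787]
tcp_rot: [-179.7, 6.1, 160.4]
ft_force: [-0.8, -1.3, -0.4]
opening: 0.05
```

```bash
python3 p1.py; python3 - <<'E'
from h import *
s=read_camera("side");t=read_camera("top")
cv2.imwrite("pics/side1.png",s);cv2.imwrite("pics/top1.png",t)
c=lambda i,x,y,w,h,k:cv2.resize(i[y:y+h,x:x+w],None,fx=k,fy=k,interpolation=cv2.INTER_CUBIC)
cv2.imwrite("pics/c1.png",np.hstack([c(s,255,235,80,100,5),c(t,195,190,80,100,5)]))
E
```

```text
t 4.0 pos [0.4843 0.2634 0.1787] rpy [-179.69    6.12  160.41] F [-0.78 -1.3  -0.42] open 0.05
 slide [-0.0014  0.001  -0.0031] turn [-0.0061 -0.0032 -0.0069] rows 0.0709289548069521 0.06494852668545681  slide in new axes [-0.0014  0.0011 -0.0031]
```

View pics/c1.png

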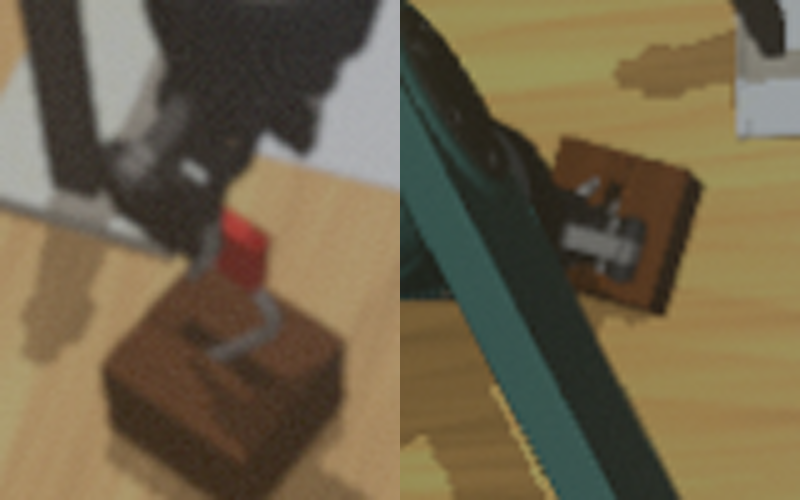

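Emit:
{"fn": "play_rows", "kwargs": {"slide": [[0.001, 0.0003, 0.012], [0.001, 0.0003, 0.012], [0.001, 0.0004, 0.012], [0.001, 0, 0.0106], [0, 0, 0], [0, 0, 0]], "turn": [[0, 0, 0], [0, 0, 0], [0, 0, 0], [0, 0, 0], [0, 0, 0], [0, 0, 0]]}}

```text
time: 4.7
ee_pos: [0.4871, 0.2649, 0.1354]
tcp_rot: [-179.9, 6.3, 160.4]
ft_force: [-0.1, 1.2, -0.8]
opening: 0.0502
```

Emit:
{"fn": "play_rows", "kwargs": {"slide": [[0, 0, 0], [0, 0, 0], [0, 0, 0], [0, 0, 0], [0, 0, 0], [0, 0, 0]], "turn": [[0, 0, 0], [0, 0, 0], [0, 0, 0], [0, 0, 0], [0, 0, 0], [0, 0, 0]], "claw": 0, "squeeze": 50}}

```text
time: 5.3
ee_pos: [0.4875, 0.2653, 0.1368]
tcp_rot: [180.0, 6.4, 160.4]
ft_force: [-0.1, 0.2, 2.1]
opening: 0.0092
```

```bash
python3 p1.py
```

```text
t 5.3 pos [0.4875 0.2653 0.1368] rpy [179.96   6.37 160.41] F [-0.14  0.21  2.14] open 0.0092
 slide [-0.0037 -0.0017 -0.0449] turn [-0.0001  0.0012 -0.0068] rows 0.9026567779378623 0.04614473656712008  slide in new axes [-0.0036 -0.0017 -0.045 ]
```

Emit:
{"fn": "play_rows", "kwargs": {"slide": [[0, 0, 0], [0, 0, 0], [0, 0, 0], [0, 0, 0.0045], [0, 0, 0], [0, 0, 0]], "turn": [[0, 0, 0], [0, 0, 0], [0, 0, 0], [0, 0, 0], [0, 0, 0], [0, 0, 0]], "claw": 0.025}}

```text
time: 5.9
ee_pos: [0.4873, 0.2648, 0.131]
tcp_rot: [-179.9, 6.3, 160.4]
ft_force: [-0.0, 0.7, -0.2]
opening: 0.0251
```

Emit:
{"fn": "play_rows", "kwargs": {"slide": [[0, 0, 0], [0, 0, 0], [0, 0, 0], [0, 0, 0], [0, 0, 0], [0, 0, 0]], "turn": [[0, 0, 0], [0, 0, 0], [0, 0, 0], [0, 0, 0], [0, 0, 0], [0, 0, 0]], "claw": 0, "squeeze": 50}}

```text
time: 6.5
ee_pos: [0.4876, 0.2649, 0.1316]
tcp_rot: [-180.0, 6.3, 160.4]
ft_force: [0.0, 0.0, 0.1]
opening: 0.0093
```

```bash
python3 p1.py
```

```text
t 6.5 pos [0.4876 0.2649 0.1316] rpy [-179.98    6.31  160.42] F [0.01 0.   0.13] open 0.0093
 slide [-0.004  -0.0014 -0.0501] turn [-0.0011  0.0001 -0.0068] rows 1.0064185714279306 0.045668665015964754  slide in new axes [-0.004  -0.0014 -0.0501]
```

Emit:
{"fn": "play_rows", "kwargs": {"slide": [[-0.0011, 0, -0.01], [-0.0011, 0, -0.01], [-0.0011, 0, -0.01], [-0.0011, 0, -0.01], [-0.0022, 0, -0.02], [-0.0022, 0, -0.02], [-0.0022, 0, -0.02], [-0.0022, 0, -0.02], [-0.0022, 0, -0.02], [-0.0022, 0, -0.02], [0, 0, 0]], "turn": [[0, 0, 0], [0, 0, 0], [0, 0, 0], [0, 0, 0], [0, 0, 0], [0, 0, 0], [0, 0, 0], [0, 0, 0], [0, 0, 0], [0, 0, 0], [0, 0, 0]]}}

```text
time: 7.6
ee_pos: [0.4887, 0.2656, 0.2974]
tcp_rot: [179.7, 6.6, 160.4]
ft_force: [0.5, 0.5, -1.0]
opening: 0.0091
```

```bash
python3 p1.py; python3 - <<'E'
from h import *
s=read_camera("side");t=read_camera("top")
cv2.imwrite("pics/side2.png",s);cv2.imwrite("pics/top2.png",t)
c=lambda i,x,y,w,h,k:cv2.resize(i[y:y+h,x:x+w],None,fx=k,fy=k,interpolation=cv2.INTER_CUBIC)
cv2.imwrite("pics/c2.png",np.hstack([c(s,245,185,100,145,4),c(t,165,170,100,145,4)]))
E
```

```text
t 7.6 pos [0.4887 0.2656 0.2974] rpy [179.68   6.63 160.39] F [ 0.52  0.53 -0.98] open 0.0091
 slide [ 0.0156 -0.0031  0.1145] turn [ 0.0047  0.0058 -0.0072] rows 2.3111347468904295 0.06945786117708219  slide in new axes [ 0.0149 -0.0024  0.1146]
```

View pics/c2.png

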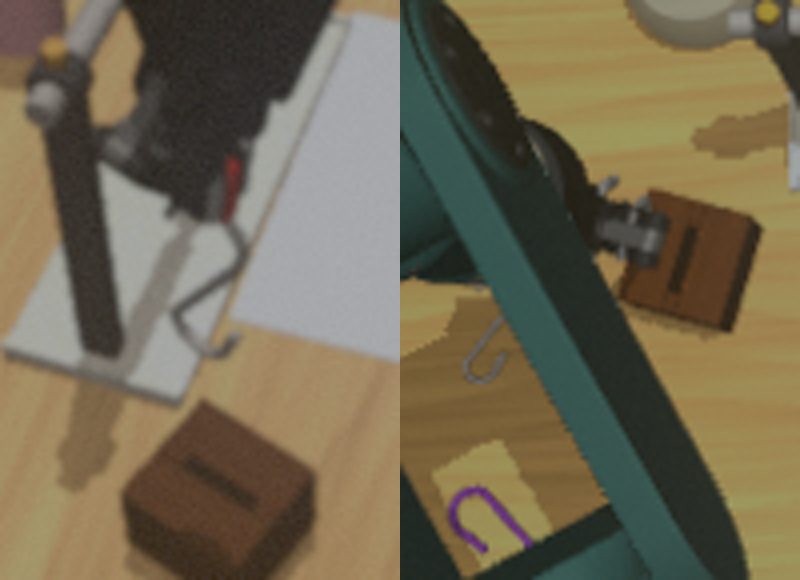

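```bash
cat > ov2.py <<'E'
from hookmodel import *
from mv import *
import sys
tag=sys.argv[1];x,y,w,h=map(int,sys.argv[2].split(","));K=int(sys.argv[3]);zg=float(sys.argv[4]);name=sys.argv[5]
offs=[float(a) for a in sys.argv[6].split(",")]
I=cv2.imread(f"pics/{name}{tag}.png");p,R,_=cur()
out=[]
for dl in offs:
    Rt=R.as_matrix();Rh0=Rt@FLIP
    g=p-Rt[:,2]*.0187
    Rh=Rh0@Ry(dl);o=g-Rh[:,2]*zg
    c=cv2.resize(I[y:y+h,x:x+w],None,fx=K,fy=K,interpolation=cv2.INTER_CUBIC)
    cv2.polylines(c,[np.round((proj(name,wire()@Rh.T+o)-[x,y]+.5)*K-.5).astype(int)],False,(0,255,0),1)
    out.append(c)
    print(dl,"hook o",o.round(4),"lean",np.degrees(np.arctan2(-Rh[0,2],Rh[2,2])))
cv2.imwrite("pics/ov_%s_%s.png"%(name,tag),np.hstack(out))
E
python3 ov2.py 2 275,215,50,65 5 .029 side -.05,0,.05
```

```text
-0.05 hook o [0.49   0.2643 0.283 ] lean 8.699933996085765
0.0 hook o [0.4886 0.2647 0.2828] lean 5.995314975605778
0.05 hook o [0.4873 0.2652 0.2827] lean 3.2939751131092994
```

View pics/ov_side_2.png

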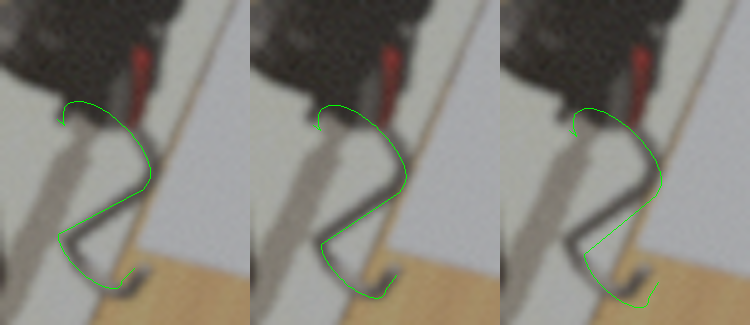

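```bash
cat > p2.py <<'E'
from mv import *
import sys
dx,dy,dz=[float(a) for a in sys.argv[1:4]]
n=np.array([.5945,.024,.235]); Rh=Rz(-.0245)
p,R=hookgrasp(n+Rh@[dx,dy,dz],Rh,.029);go(p,R)
E
python3 p2.py -.05 0 .045
```

```text
t 7.7 pos [0.4876 0.2651 0.293 ] rpy [179.96   6.35 160.42] F [ 0.3   0.04 -0.61] open 0.0089
 slide [-0.1329 -0.2069  0.0174] turn [-0.0169  0.1099 -0.3169] rows 4.931446739480127 2.2403369279060503  slide in new axes [-0.0628 -0.2384  0.0027]
```

Emit:
{"fn": "play_rows", "kwargs": {"slide": [[0, 0, 0], [0, 0, 0], [0, 0, 0], [0, 0, 0], [-0.0105, -0.0397, 0.0005], [-0.0105, -0.0397, 0.0005], [-0.0105, -0.0397, 0.0005], [-0.0105, -0.0397, 0.0005], [-0.0105, -0.0397, 0.0005], [-0.0105, -0.0397, 0.0], [0, 0, 0], [0, 0, 0]], "turn": [[-0.004, 0.0275, -0.079], [-0.004, 0.0275, -0.079], [-0.004, 0.0275, -0.079], [-0.004, 0.0275, -0.079], [0, 0, 0], [0, 0, 0], [0, 0, 0], [0, 0, 0], [0, 0, 0], [0, 0, 0], [0, 0, 0], [0, 0, 0]]}}

```text
time: 8.9
ee_pos: [0.5439, 0.0246, 0.2885]
tcp_rot: [-180.0, -0.3, 178.4]
ft_force: [-0.2, 0.3, -0.3]
opening: 0.0095
```

```bash
python3 p2.py -.05 0 .045; python3 - <<'E'
from h import *
s=read_camera("side");t=read_camera("top")
cv2.imwrite("pics/side3.png",s);cv2.imwrite("pics/top3.png",t)
c=lambda i,x,y,w,h,k:cv2.resize(i[y:y+h,x:x+w],None,fx=k,fy=k,interpolation=cv2.INTER_CUBIC)
cv2.imwrite("pics/c3.png",np.hstack([c(s,240,90,100,140,4),c(t,270,120,100,140,4)]))
E
python3 ov2.py 3 260,125,70,95 5 .029 side -.02,.02
```

```text
t 8.9 pos [0.5439 0.0246 0.2885] rpy [-179.95   -0.27  178.41] F [-0.22  0.32 -0.3 ] open 0.0095
 slide [-0.0006  0.0007 -0.0018] turn [-0.0008 -0.0046 -0.0032] rows 0.04094491168312055 0.037889873253034265  slide in new axes [-0.0006  0.0007 -0.0018]
-0.02 hook o [0.5445 0.0261 0.279 ] lean 0.9674516149454003
0.02 hook o [0.5433 0.0261 0.279 ] lean -1.3236815893054625
```

View pics/c3.png

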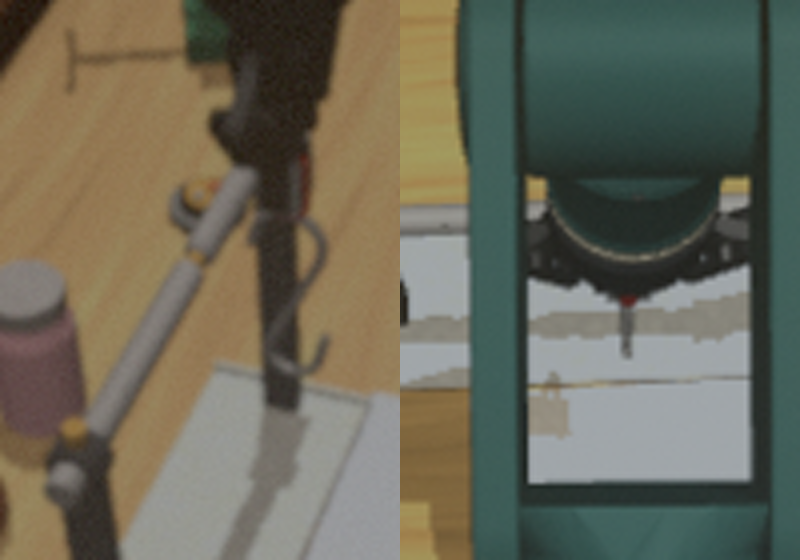

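View pics/ov_side_3.png

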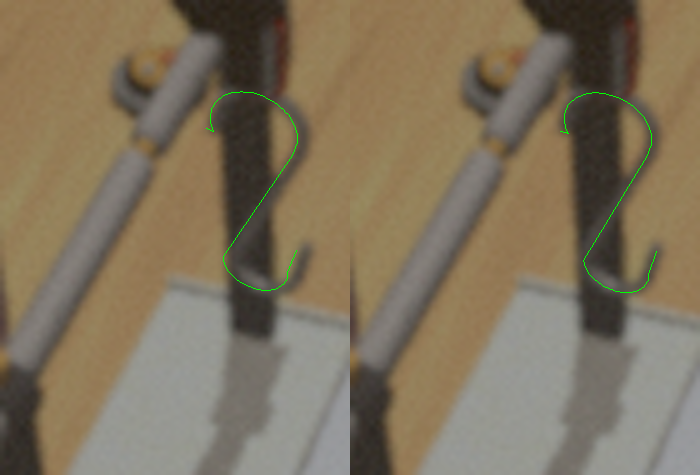

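Emit:
{"fn": "play_rows", "kwargs": {"slide": [[-0.007, 0.0, -0.0015], [-0.007, 0, 0], [-0.007, 0, 0], [-0.007, 0, 0], [-0.007, 0, 0], [-0.007, 0, 0], [0, 0, 0]], "turn": [[0, 0, 0], [0, 0, 0], [0, 0, 0], [0, 0, 0], [0, 0, 0], [0, 0, 0], [0, 0, 0]]}}

```text
time: 9.7
ee_pos: [0.5872, 0.0241, 0.2912]
tcp_rot: [-179.9, -0.1, 178.5]
ft_force: [-0.4, 0.0, -1.2]
opening: 0.0094
```

```bash
python3 p2.py .001 0 .028; python3 - <<'E'
from h import *
s=read_camera("side")
cv2.imwrite("pics/side4.png",s)
E
python3 ov2.py 4 260,125,70,95 5 .029 side -.02
```

```text
t 9.7 pos [0.5872 0.0241 0.2912] rpy [-1.7991e+02 -1.0000e-01  1.7853e+02] F [-0.4   0.05 -1.25] open 0.0094
 slide [-0.0083  0.0001  0.0178] turn [-0.0015 -0.0018 -0.0011] rows 0.3936729432388592 0.017451902598397063  slide in new axes [-0.0083  0.0001  0.0179]
-0.02 hook o [0.5873 0.0241 0.2811] lean 1.0304165570201238
```

View pics/ov_side_4.png

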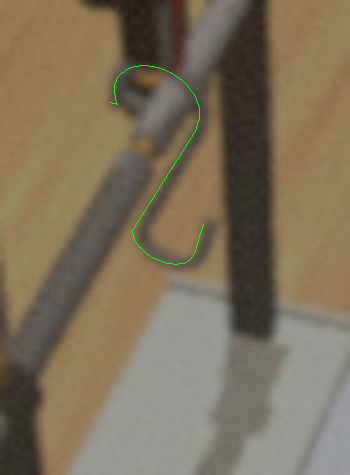

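Emit:
{"fn": "play_rows", "kwargs": {"slide": [[-0.004, 0, 0.006], [-0.004, 0, 0.006], [-0.001, 0, 0.006], [0, 0, 0.006], [0, 0, 0.005], [0, 0, 0], [0, 0, 0]], "turn": [[0, 0, 0], [0, 0, 0], [0, 0, 0], [0, 0, 0], [0, 0, 0], [0, 0, 0], [0, 0, 0]]}}

```text
time: 10.45
ee_pos: [0.5952, 0.0239, 0.2627]
tcp_rot: [-179.9, -0.1, 178.5]
ft_force: [0.2, 0.6, -0.3]
opening: 0.0092
```

```bash
python3 p2.py .001 0 .009; python3 - <<'E'
from h import *
s=read_camera("side")
cv2.imwrite("pics/side5.png",s)
E
python3 ov2.py 5 260,125,70,95 6 .029 side -.02
```

```text
t 10.45 pos [0.5952 0.0239 0.2627] rpy [-1.7991e+02 -7.0000e-02  1.7854e+02] F [ 0.2   0.57 -0.31] open 0.0092
 slide [-0.0003  0.      0.0084] turn [-0.0015 -0.0013 -0.0011] rows 0.16839203599644964 0.015015238980394238  slide in new axes [-0.0003  0.      0.0084]
-0.02 hook o [0.5959 0.0239 0.2528] lean 1.1080686693226334
```

View pics/ov_side_5.png

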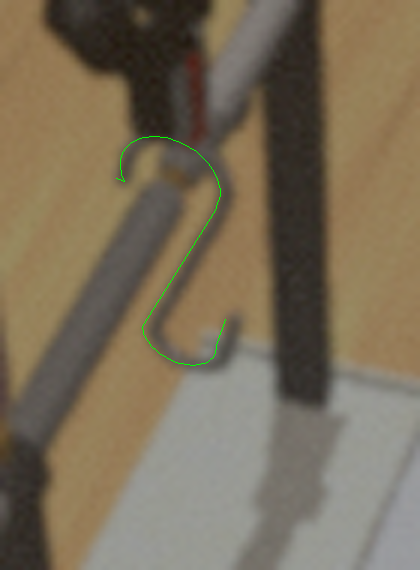

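Emit:
{"fn": "play_rows", "kwargs": {"slide": [[0, 0, 0.002], [0, 0, 0.002], [0, 0, 0.002], [0, 0, 0.001], [0, 0, 0], [0, 0, 0]], "turn": [[0, 0, 0], [0, 0, 0], [0, 0, 0], [0, 0, 0], [0, 0, 0], [0, 0, 0]]}}

```text
time: 11.1
ee_pos: [0.5954, 0.0239, 0.2557]
tcp_rot: [-179.9, -0.1, 178.5]
ft_force: [-0.2, 0.2, -0.9]
opening: 0.0093
```

Emit:
{"fn": "play_rows", "kwargs": {"slide": [[0, 0, 0.001], [0, 0, 0.001], [0, 0, 0], [0, 0, 0]], "turn": [[0, 0, 0], [0, 0, 0], [0, 0, 0], [0, 0, 0]]}}

```text
time: 11.5
ee_pos: [0.5953, 0.0239, 0.2537]
tcp_rot: [-179.9, -0.1, 178.5]
ft_force: [-0.0, -0.6, -0.2]
opening: 0.0092
```

Emit:
{"fn": "play_rows", "kwargs": {"slide": [[0, 0, 0.001], [0, 0, 0.0], [0, 0, 0]], "turn": [[0, 0, 0], [0, 0, 0], [0, 0, 0]]}}

```text
time: 11.8
ee_pos: [0.5953, 0.0239, 0.2527]
tcp_rot: [-179.9, -0.1, 178.5]
ft_force: [-0.4, 0.9, -0.8]
opening: 0.0095
```

Emit:
{"fn": "play_rows", "kwargs": {"slide": [[0, 0, 0.001], [0, 0, 0.0], [0, 0, 0]], "turn": [[0, 0, 0], [0, 0, 0], [0, 0, 0]]}}

```text
time: 12.1
ee_pos: [0.5953, 0.0239, 0.2517]
tcp_rot: [-179.9, -0.1, 178.5]
ft_force: [-0.2, -0.2, -0.1]
opening: 0.0092
```

Emit:
{"fn": "play_rows", "kwargs": {"slide": [[0, 0, 0.001], [0, 0, 0.0], [0, 0, 0]], "turn": [[0, 0, 0], [0, 0, 0], [0, 0, 0]]}}

```text
time: 12.4
ee_pos: [0.5953, 0.0239, 0.2507]
tcp_rot: [-179.9, -0.1, 178.5]
ft_force: [0.2, -0.1, -0.3]
opening: 0.0095
```

Emit:
{"fn": "play_rows", "kwargs": {"slide": [[0, 0, 0.001], [0, 0, 0.0], [0, 0, 0]], "turn": [[0, 0, 0], [0, 0, 0], [0, 0, 0]]}}

```text
time: 12.7
ee_pos: [0.5953, 0.0239, 0.2497]
tcp_rot: [-179.9, -0.1, 178.5]
ft_force: [0.0, 0.3, -1.0]
opening: 0.0094
```

```bash
python3 - <<'E'
from h import *
s=read_camera("side")
cv2.imwrite("pics/side6.png",s)
print(read_state()["ft_force"])
E
python3 ov2.py 6 260,125,70,95 6 .029 side -.02
```

```text
[-0.15044728 -1.69242424 -1.58464543]
-0.02 hook o [0.5959 0.0239 0.2394] lean 1.0722367343554653
```

View pics/ov_side_6.png

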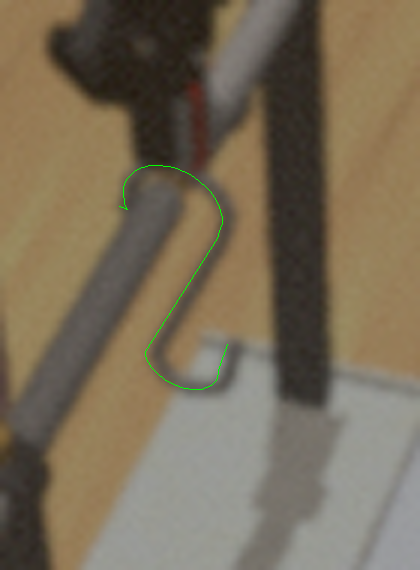

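Emit:
{"fn": "play_rows", "kwargs": {"slide": [[0, 0, 0.001], [0, 0, 0.0], [0, 0, 0]], "turn": [[0, 0, 0], [0, 0, 0], [0, 0, 0]]}}

```text
time: 13.05
ee_pos: [0.5954, 0.0239, 0.2493]
tcp_rot: [-179.9, -0.0, 178.5]
ft_force: [-1.1, -0.3, 2.2]
opening: 0.0095
```

Emit:
{"fn": "play_rows", "kwargs": {"slide": [[0, 0, 0.001], [0, 0, 0.0], [0, 0, 0]], "turn": [[0, 0, 0], [0, 0, 0], [0, 0, 0]]}}

```text
time: 13.35
ee_pos: [0.5954, 0.0239, 0.2491]
tcp_rot: [-179.9, 0.0, 178.5]
ft_force: [-1.4, 0.2, 5.1]
opening: 0.0095
```

Emit:
{"fn": "play_rows", "kwargs": {"slide": [[0, 0, -0.001], [0, 0.0015, 0], [0, 0.0015, 0], [0, 0, 0], [0, 0, 0]], "turn": [[0, 0, 0], [0, 0, 0], [0, 0, 0], [0, 0, 0], [0, 0, 0]]}}

```text
time: 13.85
ee_pos: [0.5959, 0.0267, 0.2491]
tcp_rot: [-179.9, 0.0, 178.5]
ft_force: [0.3, -2.3, 5.3]
opening: 0.009
```

Emit:
{"fn": "play_rows", "kwargs": {"slide": [[0, -0.002, 0], [0, -0.002, 0], [0, -0.002, 0], [0, 0, 0], [0, 0, 0]], "turn": [[0, 0, 0], [0, 0, 0], [0, 0, 0], [0, 0, 0], [0, 0, 0]]}}

```text
time: 14.35
ee_pos: [0.5954, 0.0218, 0.2491]
tcp_rot: [180.0, -0.0, 178.6]
ft_force: [1.2, 3.4, 4.3]
opening: 0.0092
```

Emit:
{"fn": "play_rows", "kwargs": {"slide": [[0, -0.0015, 0], [0, -0.001, 0], [0, 0, 0]], "turn": [[0, 0, 0], [0, 0, 0], [0, 0, 0]]}}

```text
time: 14.65
ee_pos: [0.5953, 0.0215, 0.2492]
tcp_rot: [179.7, -0.0, 178.7]
ft_force: [0.7, 8.2, 5.6]
opening: 0.0094
```

Emit:
{"fn": "play_rows", "kwargs": {"slide": [[0, 0.002, 0], [0, 0.002, 0], [0, 0.0017, -0.0005], [0, 0, 0], [0, 0, 0]], "turn": [[0, 0, 0], [0, 0, 0], [0, 0, 0], [0, 0, 0], [0, 0, 0]]}}

```text
time: 15.15
ee_pos: [0.5953, 0.0236, 0.2491]
tcp_rot: [-179.9, -0.1, 178.5]
ft_force: [0.9, -2.3, 3.8]
opening: 0.0091
```

Emit:
{"fn": "play_rows", "kwargs": {"slide": [[0, 0, 0], [0, 0, 0], [0, 0, 0], [0, 0, 0], [0, 0, 0], [0, 0, 0]], "turn": [[0, 0, 0], [0, 0, 0], [0, 0, 0], [0, 0, 0], [0, 0, 0], [0, 0, 0]], "claw": 0.035}}

```text
time: 15.75
ee_pos: [0.5953, 0.0241, 0.2491]
tcp_rot: [-179.9, -0.1, 178.5]
ft_force: [0.2, 0.4, 0.5]
opening: 0.0347
```

Emit:
{"fn": "play_rows", "kwargs": {"slide": [[0, 0, -0.01], [0, 0, -0.01], [0, 0, -0.015], [0, 0, -0.02], [0, 0, -0.03], [0.04, 0, 0], [0.05, 0, 0], [0.05, 0, 0], [0.05, 0, 0], [0, 0, 0], [0, 0, 0]], "turn": [[0, 0, 0], [0, 0, 0], [0, 0, 0], [0, 0, 0], [0, 0, 0], [0, 0, 0], [0, 0, 0], [0, 0, 0], [0, 0, 0], [0, 0, 0], [0, 0, 0]]}}

```text
time: 16.85
ee_pos: [0.405, 0.0292, 0.3365]
tcp_rot: [-179.9, 0.2, 178.5]
ft_force: [0.7, -0.1, 0.9]
opening: 0.0352
```

```bash
python3 - <<'E'
from h import *
s=read_camera("side");t=read_camera("top")
cv2.imwrite("pics/side7.png",s);cv2.imwrite("pics/top7.png",t)
c=lambda i,x,y,w,h,k:cv2.resize(i[y:y+h,x:x+w],None,fx=k,fy=k,interpolation=cv2.INTER_CUBIC)
cv2.imwrite("pics/c7.png",np.hstack([c(s,250,110,90,110,5),cv2.copyMakeBorder(c(t,290,140,70,110,5),0,0,0,0,0)]))
E
```

```text
(no output)
```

View pics/c7.png

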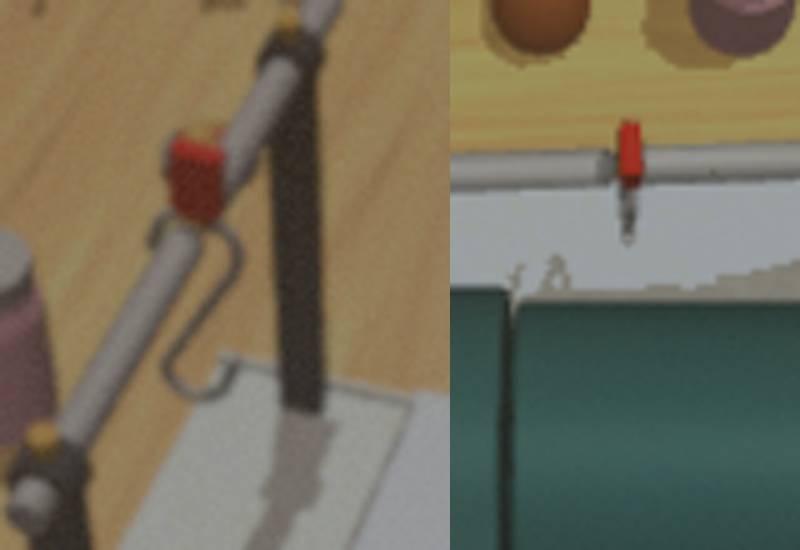

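```bash
cat > ov3.py <<'E'
from hookmodel import *
I={n:cv2.imread(f"pics/{n}7.png") for n in("side","top")}
n0=np.array([.5945,.024,.24]);out=[]
for lean in(-.1,0,.1):
    R=Rz(-.0245)@Ry(lean);col=[]
    for n,(x,y,w,h) in {"side":(270,125,50,70),"top":(305,155,50,40)}.items():
        c=cv2.resize(I[n][y:y+h,x:x+w],None,fx=5,fy=5,interpolation=cv2.INTER_CUBIC)
        f=lambda X:np.round((proj(n,X@R.T+n0)-[x,y]+.5)*5-.5).astype(int)
        cv2.polylines(c,[f(wire())],False,(0,255,0),1)
        B=np.array([[a,b,z] for z in(.004,.04) for a,b in((-.012,-.005),(.012,-.005),(.012,.005),(-.012,.005))])
        cv2.polylines(c,[f(B[:4]),f(B[4:])],True,(255,255,0),1)
        col.append(c)
    out.append(np.vstack(col))
cv2.imwrite("pics/ov3.png",np.hstack(out))
E
python3 ov3.py
```

```text
(no output)
```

View pics/ov3.png

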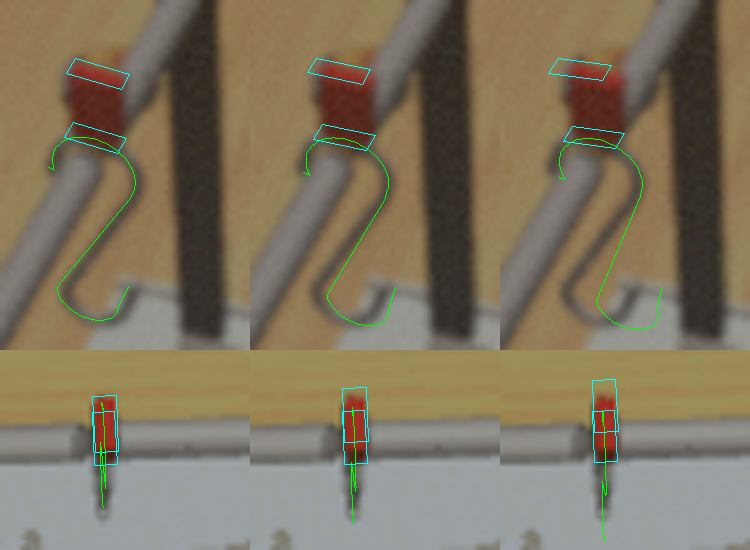

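```bash
cat > bask.py <<'E'
from boxfit import *
I={n:cv2.imread(f"pics/{n}0.png").astype(float) for n in("side","top")}
boxes={"side":(388,142,22,30),"top":(418,252,24,22)}
ch={}
np.set_printoptions(linewidth=220)
for n,(x,y,w,h) in boxes.items():
    c=I[n][y:y+h,x:x+w];ch[n]=c[...,0]-c[...,2]
    print(ch[n].astype(int))
E
python3 bask.py
```

```text
[[-66 -66 -67 -64 -63 -62 -63 -63 -68 -66 -68 -66 -66 -65 -66 -66 -64 -66 -65 -65 -66 -64]
 [-66 -65 -65 -63 -62 -65 -64 -66 -66 -68 -66 -67 -65 -67 -68 -65 -66 -67 -66 -67 -65 -66]
 [-68 -65 -63 -64 -63 -64 -65 -66 -69 -66 -69 -68 -67 -65 -66 -67 -67 -67 -66 -67 -65 -62]
 [-67 -66 -66 -62 -64 -64 -64 -64 -67 -68 -67 -69 -65 -66 -67 -68 -67 -65 -66 -64 -64 -64]
 [-67 -67 -62 -64 -62 -65 -66 -68 -67 -67 -67 -67 -65 -68 -69 -66 -66 -65 -67 -66 -66 -65]
 [-66 -64 -62 -64 -62 -66 -68 -69 -67 -68 -66 -67 -64 -66 -66 -66 -66 -65 -66 -67 -64 -65]
 [-65 -63 -63 -64 -64 -66 -65 -65 -56 -48 -49 -54 -60 -65 -69 -69 -67 -67 -66 -66 -66 -66]
 [-64 -64 -60 -62 -66 -65 -63 -52 -21  -2  -4 -17 -33 -47 -53 -63 -67 -69 -67 -66 -66 -66]
 [-64 -63 -64 -63 -63 -66 -60 -33  12  43  44  34  18   0 -19 -42 -60 -68 -67 -66 -67 -69]
 [-64 -64 -63 -66 -64 -66 -58 -31  15  48  57  56  51  43  25 -12 -50 -64 -68 -65 -67 -68]
 [-61 -64 -62 -64 -66 -67 -61 -35   1  29  38  47  51  56  42  -5 -48 -64 -66 -66 -69 -69]
 [-61 -64 -63 -64 -66 -65 -58 -34   0  19  24  28  35  38  18 -22 -56 -66 -68 -67 -65 -66]
 [-63 -6
[... 3109 characters left out ...]
2 -71]
 [-57 -58 -59 -58 -58 -58 -62 -70 -55 -12   9   9  10  22  58  80  68 -27 -72 -74 -74 -75 -75 -75]
 [-58 -59 -57 -57 -58 -57 -64 -72 -70 -43   6  12  11  -6  -8 -16 -41 -65 -75 -74 -74 -74 -73 -74]
 [-55 -57 -56 -57 -56 -57 -67 -72 -74 -70 -63 -64 -64 -65 -65 -67 -71 -72 -72 -72 -71 -71 -71 -71]
 [-57 -57 -58 -57 -57 -62 -69 -70 -71 -71 -70 -71 -70 -70 -70 -70 -70 -70 -69 -70 -71 -70 -71 -72]
 [-58 -62 -66 -66 -68 -68 -69 -71 -70 -70 -71 -70 -70 -70 -72 -71 -70 -70 -71 -71 -71 -72 -74 -71]
 [-68 -69 -72 -71 -71 -71 -71 -71 -71 -71 -70 -71 -71 -70 -70 -70 -70 -70 -69 -70 -71 -71 -70 -72]
 [-69 -69 -71 -71 -71 -70 -69 -70 -70 -71 -71 -69 -71 -70 -71 -73 -73 -73 -74 -74 -74 -74 -73 -75]]
```

```bash
cat > bask.py <<'E'
from boxfit import *
I={n:cv2.imread(f"pics/{n}0.png").astype(float) for n in("side","top")}
boxes={"side":(394,144,14,26),"top":(426,259,14,14)}
ch={}
for n,(x,y,w,h) in boxes.items():
    c=I[n][y:y+h,x:x+w];ch[n]=c[...,0]-c[...,2]
ch["side"][14:,0]=-66
lv={"side":(56,18,-66),"top":(93,9,-71)}
a,e=tri((400,151),(433,263.5));print("tri",a,e)
pr=lambda p:((p[4]/.003)**2+(p[5]/.003)**2+((p[2]-.058)/.0007)**2)
for y0 in(0,-.1,.1):
    p,f,f0=fit(ch,boxes,(.011,.005,.027),[a[0],a[1],.058,y0,0,0],lv,prior=pr,steps=(.004,.004,.0005,.08,.002,.002));print(p.round(4),f,f0)
# bail bar ends, basket centre from rim
cx=lambda q:uc(q,(340,125),6); ct=lambda q:uc((q[0]-396,q[1]),(400,210),6)
b,e=tri(cx((197,45)),ct((588,94)));print("bail mid?",b,e)
yaw=p[3];R=Rz(yaw);B=np.array([*p[:2],0])+R@[.09,0,0];print("basket",B,"yaw",np.degrees(yaw))
im=[]
for n,(x,y,w,h) in {"side":(340,125,80,60),"top":(400,210,66,66)}.items():
    c=cv2.resize(I[n][y:y+h,x:x+w].astype(np.uint8),None,fx=6,fy=6,interpolation=cv2.INTER_CUBIC)
    f=lambda X:np.round((proj(n,np.array(X)@R.T+B)-[x,y]+.5)*6-.5).astype(int)
    t=np.linspace(0,2*np.pi,60)
    cv2.polylines(c,[f(np.c_[.043*np.cos(t),.043*np.sin(t),0*t+.038]),f(np.c_[.043*np.cos(t),.043*np.sin(t),0*t])],True,(0,255,0),1)
    cv2.polylines(c,[f([[0,.041,.038],[0,.037,.08],[0,.012,.104],[0,-.012,.104],[0,-.037,.08],[0,-.041,.038]])],False,(0,0,255),1)
    for z in(.031,.085): cv2.polylines(c,[f([[-.101,-.005,z],[-.079,-.005,z],[-.079,.005,z],[-.101,.005,z]])],True,(0,255,255),1)
    im.append(c[:360,:400])
cv2.imwrite("pics/bov.png",np.hstack(im))
E
python3 bask.py
```

```text
tri [ 0.38604919 -0.23146681  0.08499948] [-0.45693291 -0.09278314  0.05526855  0.43535831]
[ 3.875e-01 -2.321e-01  5.840e-02 -6.910e-02 -2.000e-04 -1.300e-03] 205.12556543242817 279.9868843320225
[ 0.3874 -0.2322  0.0583 -0.0911 -0.0004 -0.0014] 205.6979642140148 272.993637926269
[ 0.3875 -0.2321  0.0583 -0.0689  0.001  -0.0005] 207.3008023166068 290.6073604198087
bail mid? [ 0.46939333 -0.22557063  0.13547563] [-2.8903905  -0.6504878   0.42906502  2.71872261]
basket [ 0.47725362 -0.23831923  0.        ] yaw -3.9472745379835166
```

View pics/bov.png

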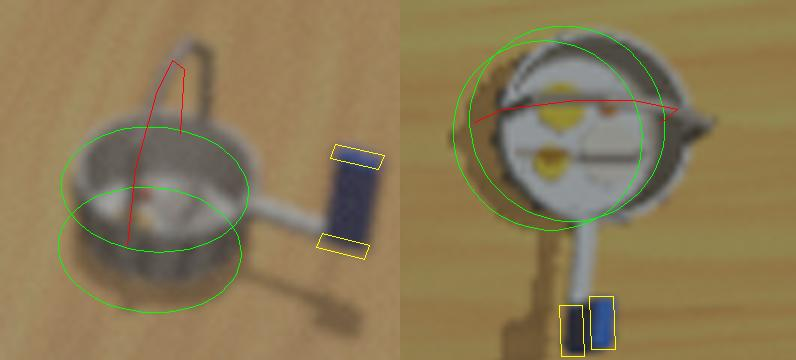

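```bash
cat > bask2.py <<'E'
from boxfit import *
I={n:cv2.imread(f"pics/{n}0.png").astype(float) for n in("side","top")}
cx=lambda q:uc(q,(340,125),6); ct=lambda q:uc((q[0]-396,q[1]),(400,210),6)
t=np.linspace(0,2*np.pi,90);rim=np.c_[.043*np.cos(t),.043*np.sin(t),0*t+.038]
def res(p):
    R=Rz(p[2]);B=np.array([p[0],p[1],0]);P=lambda n,X:proj(n,np.array(X)@R.T+B)
    r=[]
    s=P("side",rim);a=cx((72,112));b=cx((258,112))
    r+=[s[:,0].min()-a[0],s[:,0].max()-b[0],s[:,1].min()-a[1]]
    s=P("top",rim);a=ct((497,28));b=ct((690,220))
    r+=[s[:,0].min()-a[0],s[:,0].max()-b[0],s[:,1].min()-a[1],s[:,1].max()-b[1]]
    g=[[-.09,0,.085]]
    r+=list((P("side",g)[0]-cx((358,158))))+list(P("top",g)[0]-ct((602,323)))
    # bail bar line in top: end rows
    r+=[P("top",[[0,.012,.104]])[0][1]-ct((540,93))[1],P("top",[[0,-.012,.104]])[0][1]-ct((645,99))[1]]
    return np.array(r)
r=least_squares(res,[.46,-.24,-.15],loss="soft_l1");p=r.x
print("basket",p,np.degrees(p[2]),res(p).round(1))
R=Rz(p[2]);B=np.array([p[0],p[1],0]);print("grip",B+R@[-.09,0,.07],"bail",B+R@[0,0,.104])
im=[]
for n,(x,y,w,h) in {"side":(340,125,80,60),"top":(400,210,66,66)}.items():
    c=cv2.resize(I[n][y:y+h,x:x+w].astype(np.uint8),None,fx=6,fy=6,interpolation=cv2.INTER_CUBIC)
    f=lambda X:np.round((proj(n,np.array(X)@R.T+B)-[x,y]+.5)*6-.5).astype(int)
    cv2.polylines(c,[f(rim)],True,(0,255,0),1)
    cv2.polylines(c,[f([[0,.041,.038],[0,.037,.08],[0,.012,.104],[0,-.012,.104],[0,-.037,.08],[0,-.041,.038]])],False,(0,0,255),1)
    for z in(.031,.085): cv2.polylines(c,[f([[-.101,-.005,z],[-.079,-.005,z],[-.079,.005,z],[-.101,.005,z]])],True,(0,255,255),1)
    im.append(c[:360,:400])
cv2.imwrite("pics/bov.png",np.hstack(im))
E
python3 bask2.py
```

```text
basket [ 0.47614952 -0.2515452  -0.201891  ] -11.567502156973998 [-0.2 -0.3 -0.4 -0.2  0.  -0.3  0.2 -0.3 -0.6 -0.1 -0.3  0.7  1. ]
grip [ 0.3879775  -0.23349819  0.07      ] bail [ 0.47614952 -0.2515452   0.104     ]
```

View pics/bov.png

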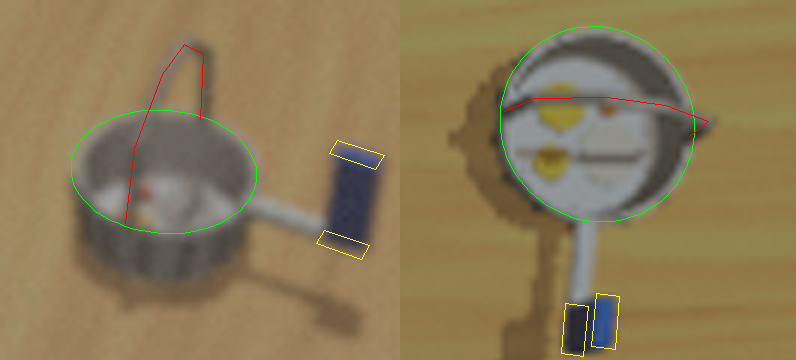

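```bash
cat > p3.py <<'E'
from mv import *
import sys
z=float(sys.argv[1]);Rb=Rz(-.2019)
p=np.array([.388,-.2335,z]);go(p,Ro.from_matrix(Rb@FLIP))
E
python3 p3.py .13
```

```text
t 16.95 pos [0.4064 0.029  0.3354] rpy [-1.7991e+02  5.0000e-02  1.7853e+02] F [0.35 0.42 0.01] open 0.035
 slide [ 0.0118 -0.2625  0.2058] turn [-0.0016  0.001   0.1762] rows 6.676244545189852 1.1754911959725864  slide in new axes [-0.0347 -0.2608  0.2054]
```

Emit:
{"fn": "play_rows", "kwargs": {"slide": [[0.0017, -0.0375, 0.0294], [0.0017, -0.0375, 0.0294], [0.0017, -0.0375, 0.0294], [0.0017, -0.0375, 0.0294], [0.0017, -0.0375, 0.0294], [0.0017, -0.0375, 0.0294], [0.0016, -0.0375, 0.0294], [0, 0, 0], [0, 0, 0], [0, 0, 0], [0, 0, 0]], "turn": [[0, 0, 0], [0, 0, 0], [0, 0, 0], [0, 0, 0], [0, 0, 0], [0, 0, 0], [0, 0, 0], [0, 0, 0.088], [0, 0, 0.088], [0, 0, 0], [0, 0, 0]], "claw": 0.05}}

```text
time: 18.05
ee_pos: [0.3875, -0.2339, 0.1288]
tcp_rot: [-179.9, -0.1, 168.5]
ft_force: [0.6, -0.4, -0.3]
opening: 0.05
```

```bash
python3 p3.py .0505;  python3 - <<'E'
from h import *
s=read_camera("side");t=read_camera("top")
cv2.imwrite("pics/side8.png",s);cv2.imwrite("pics/top8.png",t)
c=lambda i,x,y,w,h,k:cv2.resize(i[y:y+h,x:x+w],None,fx=k,fy=k,interpolation=cv2.INTER_CUBIC)
cv2.imwrite("pics/c8.png",np.hstack([c(s,340,100,80,100,5),c(t,400,200,80,100,5)]))
E
```

```text
t 18.05 pos [ 0.3875 -0.2339  0.1288] rpy [-1.7992e+02 -9.0000e-02  1.6855e+02] F [ 0.57 -0.43 -0.29] open 0.05
 slide [-0.0006  0.0006  0.0783] turn [-0.0013 -0.0015  0.0021] rows 1.5662111266667418 0.019327449882019895  slide in new axes [-0.0004  0.0005  0.0783]
```

View pics/c8.png

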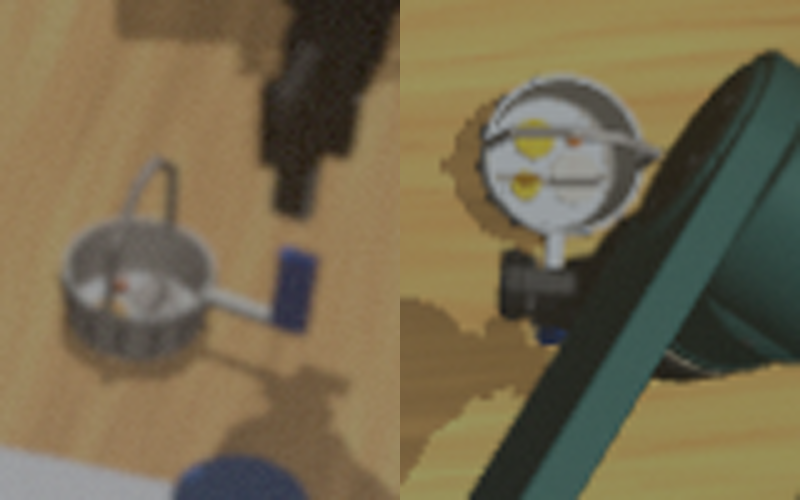

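Emit:
{"fn": "play_rows", "kwargs": {"slide": [[0, 0, 0.018], [0, 0, 0.018], [0, 0, 0.018], [0, 0, 0.014], [0, 0, 0.01], [0, 0, 0], [0, 0, 0]], "turn": [[0, 0, 0], [0, 0, 0], [0, 0, 0], [0, 0, 0], [0, 0, 0], [0, 0, 0], [0, 0, 0]]}}

```text
time: 18.85
ee_pos: [0.387, -0.2336, 0.0516]
tcp_rot: [-179.9, -0.0, 168.5]
ft_force: [0.5, -0.9, -0.1]
opening: 0.0503
```

Emit:
{"fn": "play_rows", "kwargs": {"slide": [[0, 0, 0], [0, 0, 0], [0, 0, 0], [0, 0, 0], [0, 0, 0], [0, 0, 0], [0, 0, 0]], "turn": [[0, 0, 0], [0, 0, 0], [0, 0, 0], [0, 0, 0], [0, 0, 0], [0, 0, 0], [0, 0, 0]], "claw": 0, "squeeze": 80}}

```text
time: 19.55
ee_pos: [0.387, -0.2339, 0.0519]
tcp_rot: [-179.9, 0.0, 168.4]
ft_force: [-2.0, -0.3, 5.7]
opening: 0.009
```

Emit:
{"fn": "play_rows", "kwargs": {"slide": [[0, 0, -0.005], [0, 0, -0.005], [0, 0, -0.01], [0, 0, -0.01], [0, 0, -0.01], [0, 0, -0.01], [0, 0, -0.01], [0, 0, -0.005], [0, 0, 0], [0, 0, 0]], "turn": [[0, 0, 0], [0, 0, 0], [0, 0, 0], [0, 0, 0], [0, 0, 0], [0, 0, 0], [0, 0, 0], [0, 0, 0], [0, 0, 0], [0, 0, 0]]}}

```text
time: 20.55
ee_pos: [0.3866, -0.2333, 0.1159]
tcp_rot: [-179.9, -0.1, 168.5]
ft_force: [0.0, -0.2, -2.3]
opening: 0.0089
```

```bash
python3 p3.py .0505;  python3 - <<'E'
from h import *
print(read_state()["moment"])
s=read_camera("side");t=read_camera("top")
cv2.imwrite("pics/side9.png",s);cv2.imwrite("pics/top9.png",t)
c=lambda i,x,y,w,h,k:cv2.resize(i[y:y+h,x:x+w],None,fx=k,fy=k,interpolation=cv2.INTER_CUBIC)
cv2.imwrite("pics/c9.png",np.hstack([c(s,340,80,80,110,5),c(t,400,190,80,110,5)]))
E
```

```text
t 20.55 pos [ 0.3866 -0.2333  0.1159] rpy [-1.7991e+02 -7.0000e-02  1.6845e+02] F [ 0.04 -0.18 -2.27] open 0.0089
 slide [-0.0015  0.0002  0.0654] turn [-0.0016 -0.0012  0.0003] rows 1.3089984866896935 0.013634117231270159  slide in new axes [-0.0014  0.0001  0.0654]
[ 0.0483029   0.20491027 -0.04196433]
```

View pics/c9.png

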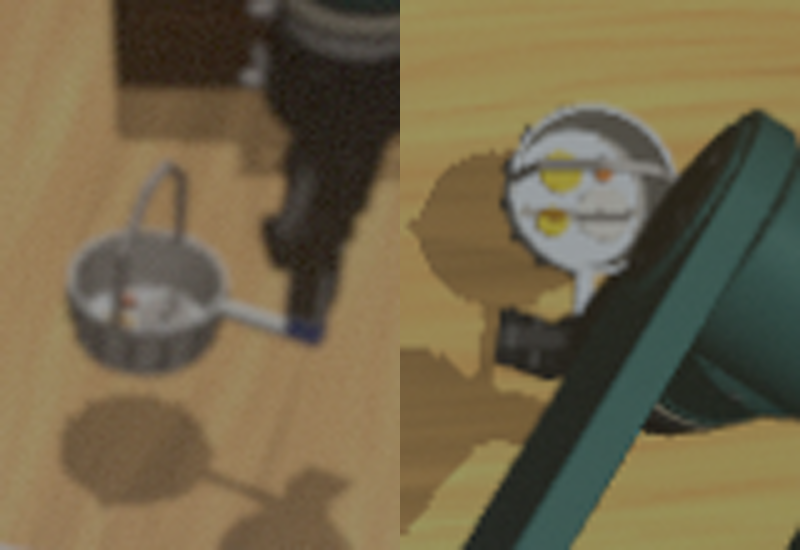

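```bash
cat > bov.py <<'E'
from mv import *
import sys
tag=sys.argv[1];K=5
def basket(dpitch=0):
    p,R,_=cur();Rt=R.as_matrix();g=p-Rt[:,2]*.0187;Rb=Rt@FLIP@Ry(dpitch)
    return g-Rb@[-.091,0,.0703],Rb
if __name__=="__main__":
    W={"side":tuple(map(int,sys.argv[2].split(","))),"top":tuple(map(int,sys.argv[3].split(",")))}
    B,R=basket(float(sys.argv[4]));im=[]
    t=np.linspace(0,2*np.pi,90);rim=np.c_[.043*np.cos(t),.043*np.sin(t),0*t+.038]
    for n,(x,y,w,h) in W.items():
        I=cv2.imread(f"pics/{n}{tag}.png");c=cv2.resize(I[y:y+h,x:x+w],None,fx=K,fy=K,interpolation=cv2.INTER_CUBIC)
        f=lambda X:np.round((proj(n,np.array(X)@R.T+B)-[x,y]+.5)*K-.5).astype(int)
        cv2.polylines(c,[f(rim)],True,(0,255,0),1)
        cv2.polylines(c,[f([[0,.041,.038],[0,.037,.08],[0,.012,.104],[0,-.012,.104],[0,-.037,.08],[0,-.041,.038]])],False,(0,0,255),1)
        im.append(c)
    cv2.imwrite(f"pics/bov{tag}.png",np.hstack(im));print("B",B,"bail",B+R@[0,0,.104])
E
python3 bov.py 9 340,100,80,100 400,200,80,100 0
```

```text
B [ 0.47537347 -0.2513324   0.0636023 ] bail [ 0.47562025 -0.25126586  0.16760199]
```

View pics/bov9.png

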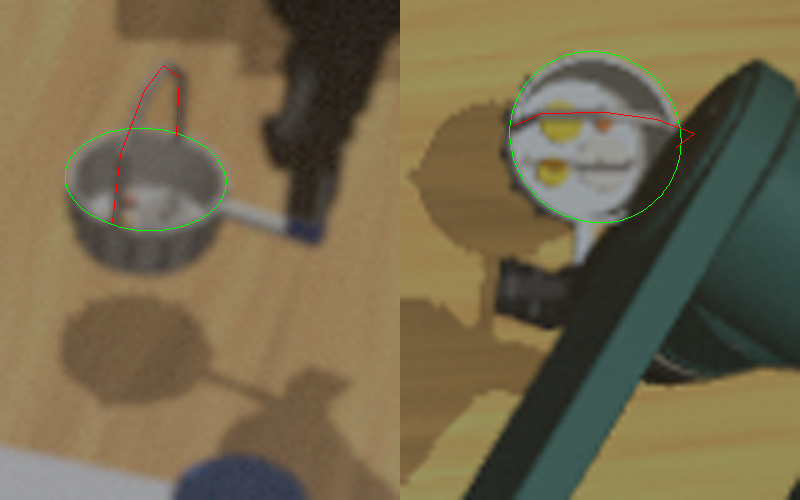

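```bash
cat > p4.py <<'E'
from mv import *
import sys
X,Y,Z=[float(a) for a in sys.argv[1:4]]
n=np.array([.5945,.024,.24]);Rb=Rz(-.0245)
g=n+Rb@[X,Y,Z]-Rb@[.091,0,.034-.002]
go(g-[0,0,.0187],Ro.from_matrix(Rb@FLIP))
E
python3 p4.py -.12 0 -.062
```

```text
t 20.65 pos [ 0.3863 -0.2331  0.1154] rpy [-1.7994e+02 -1.3000e-01  1.6845e+02] F [-0.28  0.62 -1.22] open 0.0091
 slide [ 0.0553  0.2564 -0.0121] turn [-0.0009 -0.0023 -0.1771] rows 5.25061346544101 1.1814168734097317  slide in new axes [ 0.0092  0.2621 -0.0119]
```

Emit:
{"fn": "play_rows", "kwargs": {"slide": [[0, 0, -0.006], [0, 0, -0.006], [0, 0, 0], [0.001, 0.02, 0], [0.001, 0.03, 0], [0.001, 0.035, 0], [0.001, 0.035, 0], [0.001, 0.035, 0], [0.001, 0.035, 0], [0.001, 0.032, 0], [0.001, 0.025, 0], [0.001, 0.015, 0]], "turn": [[0, 0, -0.059], [0, 0, -0.059], [0, 0, -0.059], [0, 0, 0], [0, 0, 0], [0, 0, 0], [0, 0, 0], [0, 0, 0], [0, 0, 0], [0, 0, 0], [0, 0, 0], [0, 0, 0]]}}

```text
time: 21.85
ee_pos: [0.3835, 0.0307, 0.1271]
tcp_rot: [-180.0, -0.1, 178.7]
ft_force: [0.5, -0.3, -2.0]
opening: 0.0093
```

Emit:
{"fn": "play_rows", "kwargs": {"slide": [[0, 0, 0], [0, 0, 0]], "turn": [[0, 0, 0], [0, 0, 0]]}}

```text
time: 22.05
ee_pos: [0.3839, 0.0287, 0.1273]
tcp_rot: [-179.9, -0.1, 178.6]
ft_force: [0.5, 0.2, -1.7]
opening: 0.0087
```

```bash
python3 p4.py -.035 0 -.062;  python3 - <<'E'
from h import *
s=read_camera("side");t=read_camera("top")
cv2.imwrite("pics/side10.png",s);cv2.imwrite("pics/top10.png",t)
E
python3 bov.py 10 260,110,80,100 290,150,80,100 0
```

```text
t 22.05 pos [0.3839 0.0287 0.1273] rpy [-1.7988e+02 -1.2000e-01  1.7865e+02] F [ 0.46  0.15 -1.75] open 0.0087
 slide [-0.0846  0.0004 -0.0002] turn [-0.0021 -0.002   0.0009] rows 1.6927265080888834 0.0203875595608933  slide in new axes [-0.0846  0.0004 -0.    ]
B [0.47499016 0.02575733 0.07568477] bail [0.47517201 0.02595384 0.17968443]
```

View pics/bov10.png

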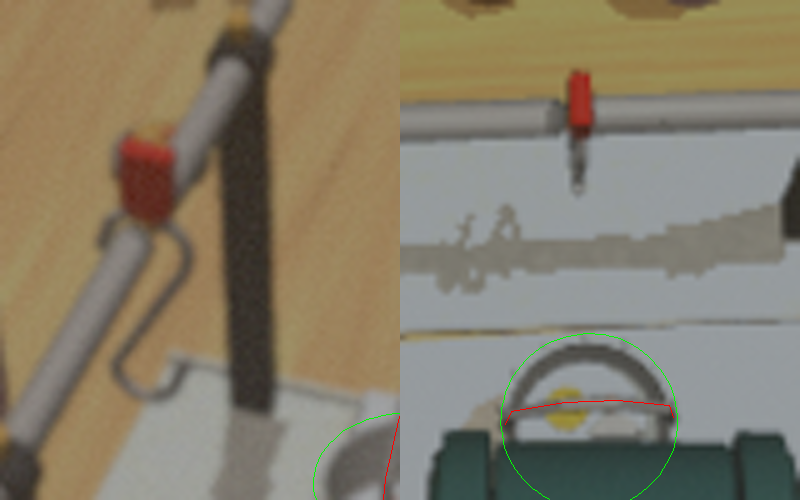

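Emit:
{"fn": "play_rows", "kwargs": {"slide": [[-0.01, 0, 0], [-0.015, 0, 0], [-0.02, 0, 0], [-0.02, 0, 0], [-0.013, 0, 0], [-0.007, 0, 0], [0, 0, 0], [0, 0, 0]], "turn": [[0, 0, 0], [0, 0, 0], [0, 0, 0], [0, 0, 0], [0, 0, 0], [0, 0, 0], [0, 0, 0], [0, 0, 0]]}}

```text
time: 22.95
ee_pos: [0.4687, 0.0266, 0.1273]
tcp_rot: [-179.9, -0.1, 178.6]
ft_force: [0.1, 0.3, -1.4]
opening: 0.009
```

```bash
python3 p4.py -.006 0 -.062;  python3 - <<'E'
from h import *
s=read_camera("side");t=read_camera("top")
cv2.imwrite("pics/side11.png",s);cv2.imwrite("pics/top11.png",t)
E
python3 bov.py 11 260,110,80,100 290,130,80,100 0
cat > ov4.py <<'E'
import sys
from hookmodel import *
from bov import basket
tag=sys.argv[1];lean=float(sys.argv[5]);dp=float(sys.argv[6])
W={"side":tuple(map(int,sys.argv[2].split(","))),"top":tuple(map(int,sys.argv[3].split(",")))};K=int(sys.argv[4])
n0=np.array([.5945,.024,.24]);R=Rz(-.0245)@Ry(lean);B,Rb=basket(dp);im=[]
for n,(x,y,w,h) in W.items():
    I=cv2.imread(f"pics/{n}{tag}.png");c=cv2.resize(I[y:y+h,x:x+w],None,fx=K,fy=K,interpolation=cv2.INTER_CUBIC);d=c.copy()
    f=lambda X:np.round((proj(n,X)-[x,y]+.5)*K-.5).astype(int)
    cv2.polylines(d,[f(wire()@R.T+n0)],False,(0,255,0),1)
    P=np.array([[0,.041,.038],[0,.037,.08],[0,.012,.104],[0,-.012,.104],[0,-.037,.08],[0,-.041,.038]])
    cv2.polylines(d,[f(P@Rb.T+B)],False,(0,0,255),1)
    im+= [c,d]
cv2.imwrite(f"pics/ov4_{tag}.png",np.hstack(im))
E
python3 ov4.py 11 270,120,40,100 300,150,40,100 5 -.07 0
```

```text
t 22.95 pos [0.4687 0.0266 0.1273] rpy [-1.7991e+02 -1.4000e-01  1.7858e+02] F [ 0.05  0.26 -1.43] open 0.009
 slide [-0.0289  0.0005 -0.    ] turn [-0.0015 -0.0024 -0.0003] rows 0.5771662685853202 0.01881276062845677  slide in new axes [-0.0289  0.0005  0.    ]
B [0.55941834 0.02442803 0.07578222] bail [0.55959614 0.02458085 0.17978195]
```

View pics/ov4_11.png

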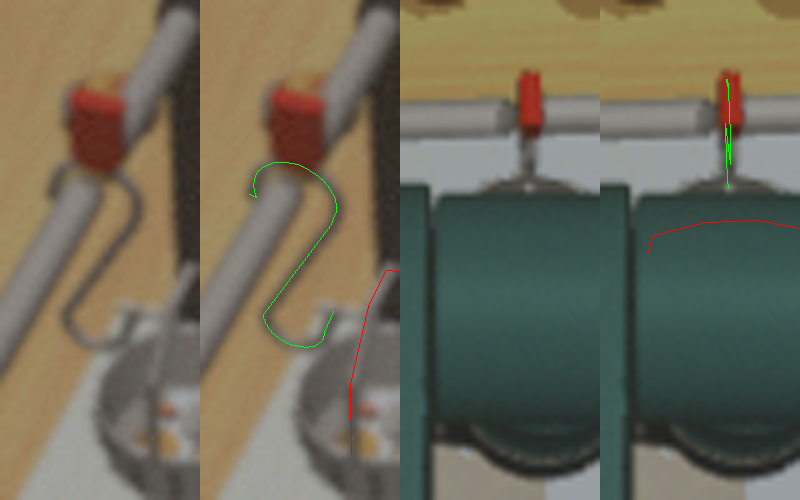

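View pics/bov11.png

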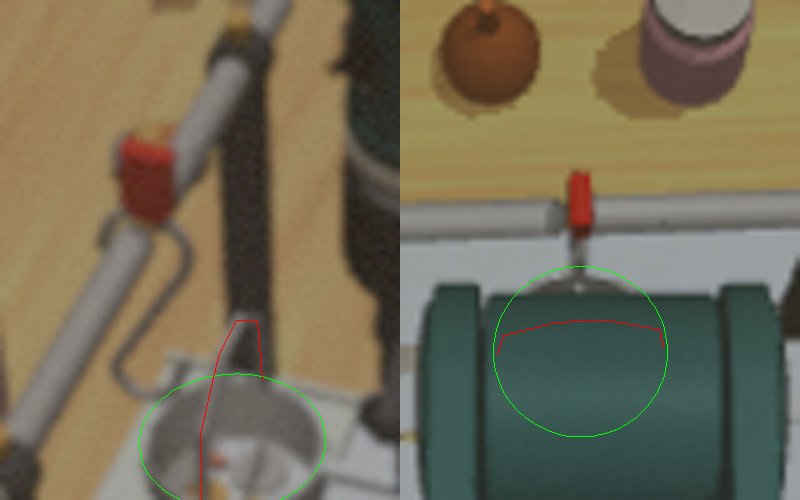

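```bash
sed -i 's/K=int(sys.argv\[4\])/K=int(sys.argv[4])/' ov4.py; python3 - <<'E'
import cv2,numpy as np,sys
sys.argv=["x","11"]
from bov import basket
from h import *
from hookmodel import wire
I=cv2.imread("pics/side11.png");x,y,w,h=278,150,56,60;K=7
c=cv2.resize(I[y:y+h,x:x+w],None,fx=K,fy=K,interpolation=cv2.INTER_CUBIC);c=cv2.convertScaleAbs(c,alpha=1.7);d=c.copy()
f=lambda X:np.round((proj("side",X)-[x,y]+.5)*K-.5).astype(int)
B,Rb=basket(0);P=np.array([[0,.041,.038],[0,.037,.08],[0,.012,.104],[0,-.012,.104],[0,-.037,.08],[0,-.041,.038]])
cv2.polylines(d,[f(P@Rb.T+B)],False,(0,0,255),1)
R=Rz(-.0245)@Ry(-.07);cv2.polylines(d,[f(wire()@R.T+[.5945,.024,.24])],False,(0,255,0),1)
cv2.imwrite("pics/z11.png",np.hstack([c,d]))
E
```

```text
(no output)
```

View pics/z11.png

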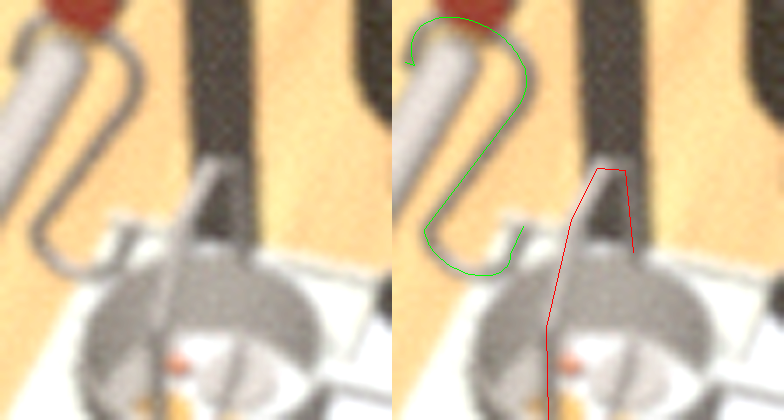

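Emit:
{"fn": "play_rows", "kwargs": {"slide": [[-0.006, 0, 0], [-0.008, 0, 0], [-0.008, 0, 0], [-0.005, 0, 0.001], [-0.002, 0, 0.001], [0, 0, 0], [0, 0, 0]], "turn": [[0, 0, 0], [0, 0, 0], [0, 0, 0], [0, 0, 0], [0, 0, 0], [0, 0, 0], [0, 0, 0]]}}

```text
time: 23.75
ee_pos: [0.498, 0.026, 0.1253]
tcp_rot: [-179.9, -0.1, 178.6]
ft_force: [-0.2, -0.3, -1.8]
opening: 0.0087
```

```bash
python3 p4.py -.003 0 -.078;  cat > z.py <<'E'
import cv2,numpy as np,sys
tag=sys.argv[1];lean=float(sys.argv[2])
from bov import basket
from h import *
from hookmodel import wire
I=read_camera("side");cv2.imwrite(f"pics/side{tag}.png",I);x,y,w,h=268,130,56,75;K=7
c=cv2.resize(I[y:y+h,x:x+w],None,fx=K,fy=K,interpolation=cv2.INTER_CUBIC);c=cv2.convertScaleAbs(c,alpha=1.7);d=c.copy()
f=lambda X:np.round((proj("side",X)-[x,y]+.5)*K-.5).astype(int)
B,Rb=basket(0);P=np.array([[0,.041,.038],[0,.037,.08],[0,.012,.104],[0,-.012,.104],[0,-.037,.08],[0,-.041,.038]])
cv2.polylines(d,[f(P@Rb.T+B)],False,(0,0,255),1)
R=Rz(-.0245)@Ry(lean);cv2.polylines(d,[f(wire()@R.T+[.5945,.024,.24])],False,(0,255,0),1)
bar=B+Rb@[0,0,.104];print("bar rel",(Rz(.0245)@(bar-[.5945,.024,.24])*1000).round(1))
cv2.imwrite(f"pics/z{tag}.png",np.hstack([c,d]))
E
python3 z.py 12 -.07
```

```text
t 23.75 pos [0.498  0.026  0.1253] rpy [-1.7991e+02 -1.1000e-01  1.7859e+02] F [-0.24 -0.34 -1.81] open 0.0087
 slide [-0.0026  0.0004  0.014 ] turn [-0.0016 -0.0019 -0.    ] rows 0.28495488930546814 0.01661693162095366  slide in new axes [-0.0026  0.0004  0.014 ]
bar rel [ -5.5  -0.3 -62.4]
```

View pics/z12.png

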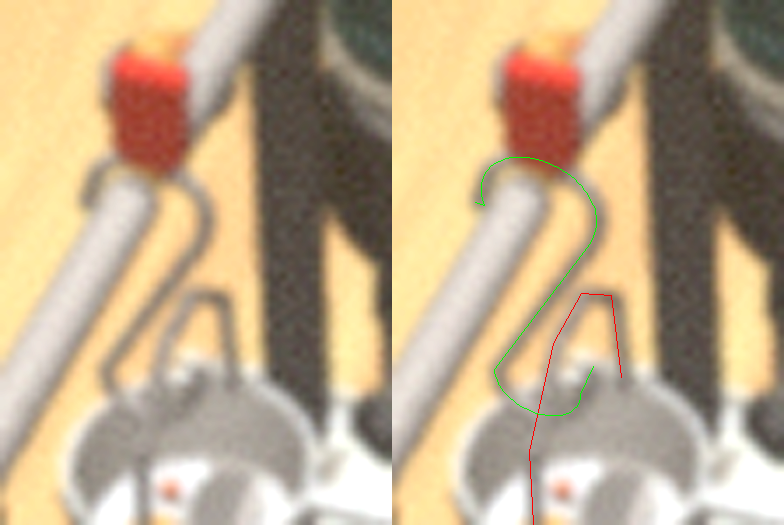

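Emit:
{"fn": "play_rows", "kwargs": {"slide": [[-0.001, 0, 0.003], [-0.001, 0, 0.003], [-0.001, 0, 0.003], [-0.001, 0, 0.003], [-0.001, 0, 0.003], [0, 0, 0], [0, 0, 0]], "turn": [[0, 0, 0], [0, 0, 0], [0, 0, 0], [0, 0, 0], [0, 0, 0], [0, 0, 0], [0, 0, 0]]}}

```text
time: 24.5
ee_pos: [0.5031, 0.0258, 0.1104]
tcp_rot: [-179.9, -0.1, 178.6]
ft_force: [-0.6, -0.1, -2.5]
opening: 0.009
```

```bash
python3 z.py 13 -.07
```

```text
bar rel [ -0.3  -0.3 -77.1]
```

View pics/z13.png

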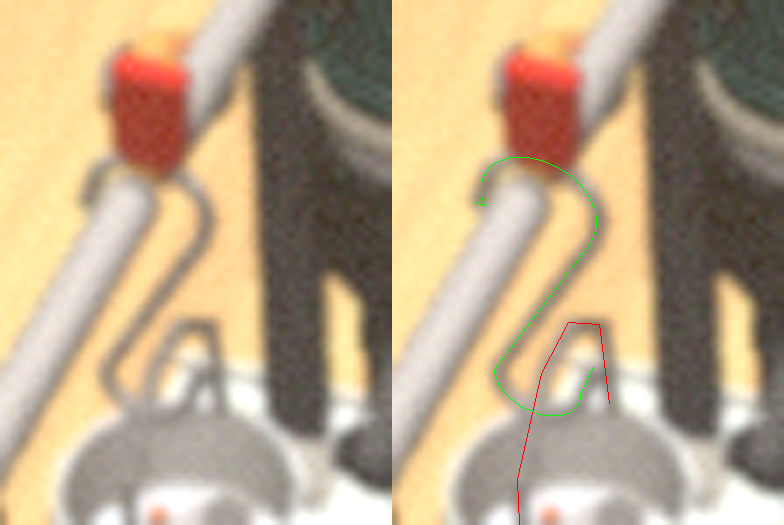

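Emit:
{"fn": "play_rows", "kwargs": {"slide": [[-0.001, 0, 0.003], [-0.001, 0, 0.003], [-0.001, 0, 0.003], [-0.001, 0, 0.003], [-0.0005, 0, 0.002], [0, 0, 0], [0, 0, 0]], "turn": [[0, 0, 0], [0, 0, 0], [0, 0, 0], [0, 0, 0], [0, 0, 0], [0, 0, 0], [0, 0, 0]]}}

```text
time: 25.25
ee_pos: [0.5076, 0.0257, 0.0965]
tcp_rot: [-179.9, -0.1, 178.6]
ft_force: [0.8, 0.1, -2.0]
opening: 0.0091
```

```bash
python3 z.py 14 -.07
```

```text
bar rel [  4.2  -0.4 -91.1]
```

View pics/z14.png

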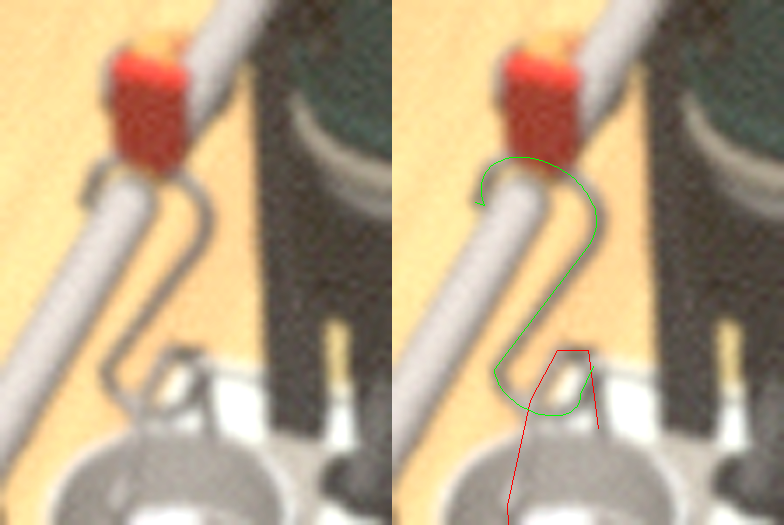

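Emit:
{"fn": "play_rows", "kwargs": {"slide": [[-0.001, 0, 0.002], [-0.001, 0, 0.002], [-0.0005, 0, 0.002], [0, 0, 0.002], [0, 0, 0.001], [0, 0, 0], [0, 0, 0]], "turn": [[0, 0, 0], [0, 0, 0], [0, 0, 0], [0, 0, 0], [0, 0, 0], [0, 0, 0], [0, 0, 0]]}}

```text
time: 26.0
ee_pos: [0.5101, 0.0256, 0.0876]
tcp_rot: [-179.9, -0.1, 178.6]
ft_force: [-0.3, -0.1, -1.9]
opening: 0.0088
```

```bash
python3 z.py 15 -.07
```

```text
bar rel [   6.7   -0.3 -100.1]
```

View pics/z15.png

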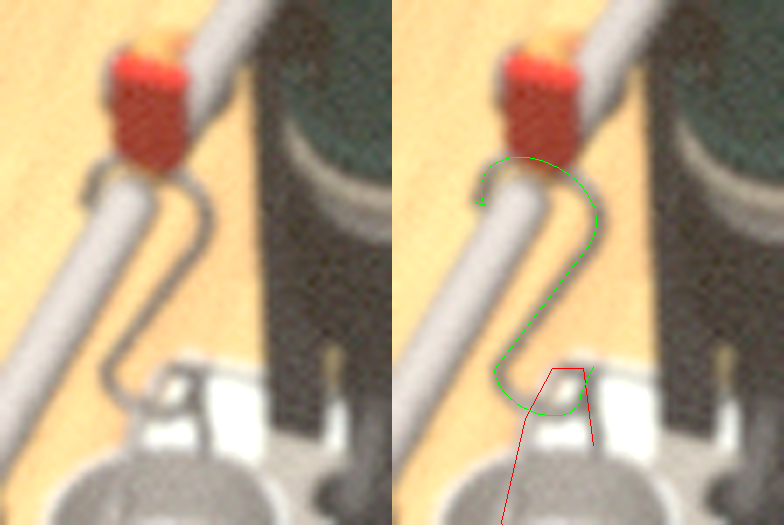

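```bash
python3 - <<'E'
from h import *
n0=np.array([.5945,.024,.24]);Rr=Rz(-.0245);R=Rr@Ry(-.07)
f=lambda X:((proj("side",X)-[268,130]+.5)*7-.5).round(0)
for nm,q in [("bot",(0,0,-.110)),("rest",(0,0,-.104)),("tip",(-.019,0,-.08)),("elbow",(.015,0,-.095))]: print(nm,f(R@np.array(q)+n0))
print("bar",f(Rr@np.array([.0067,-.0003,-.1001])+n0),[f(Rr@np.array([.0067,y,-.1001])+n0) for y in(-.012,.012)])
E
sed -n 1,30p bov.py | head -8
```

```text
bot [[145. 413.]]
rest [[145. 401.]]
tip [[201. 366.]]
elbow [[102. 369.]]
bar [[146. 393.]] [array([[159., 368.]]), array([[133., 418.]])]
from mv import *
import sys
tag=sys.argv[1];K=5
def basket(dpitch=0):
    p,R,_=cur();Rt=R.as_matrix();g=p-Rt[:,2]*.0187;Rb=Rt@FLIP@Ry(dpitch)
    return g-Rb@[-.091,0,.0703],Rb
if __name__=="__main__":
    W={"side":tuple(map(int,sys.argv[2].split(","))),"top":tuple(map(int,sys.argv[3].split(",")))}
```

Emit:
{"fn": "play_rows", "kwargs": {"slide": [[-0.0005, 0, 0.001], [0, 0, 0.001], [0, 0, 0.001], [0, 0, 0], [0, 0, 0]], "turn": [[0, 0, 0], [0, 0, 0], [0, 0, 0], [0, 0, 0], [0, 0, 0]]}}

```text
time: 26.55
ee_pos: [0.5107, 0.0256, 0.0846]
tcp_rot: [-179.9, -0.1, 178.6]
ft_force: [-1.1, -0.2, -1.5]
opening: 0.0091
```

Emit:
{"fn": "play_rows", "kwargs": {"slide": [[0, 0, 0.001], [0, 0, 0], [0, 0, 0]], "turn": [[0, 0, 0], [0, 0, 0], [0, 0, 0]]}}

```text
time: 26.85
ee_pos: [0.511, 0.0256, 0.084]
tcp_rot: [-179.9, -0.0, 178.6]
ft_force: [-0.2, 0.5, 0.3]
opening: 0.009
```

Emit:
{"fn": "play_rows", "kwargs": {"slide": [[0, 0, 0.001], [0, 0, 0], [0, 0, 0]], "turn": [[0, 0, 0], [0, 0, 0], [0, 0, 0]]}}

```text
time: 27.15
ee_pos: [0.5112, 0.0256, 0.0833]
tcp_rot: [-179.9, 0.0, 178.6]
ft_force: [-0.7, 0.4, 2.5]
opening: 0.0092
```

Emit:
{"fn": "play_rows", "kwargs": {"slide": [[0.0015, 0, -0.0003], [0.0015, 0, 0], [0.0015, 0, 0], [0.0015, 0, 0], [0, 0, 0], [0, 0, 0], [0, 0, 0]], "turn": [[0, 0, 0], [0, 0, 0], [0, 0, 0], [0, 0, 0], [0, 0, 0], [0, 0, 0], [0, 0, 0]]}}

```text
time: 27.85
ee_pos: [0.5048, 0.0257, 0.0831]
tcp_rot: [-179.9, -0.0, 178.6]
ft_force: [0.2, 0.8, 4.0]
opening: 0.0086
```

```bash
python3 z.py 16 0
```

```text
bar rel [   1.3   -0.4 -104.6]
```

View pics/z16.png

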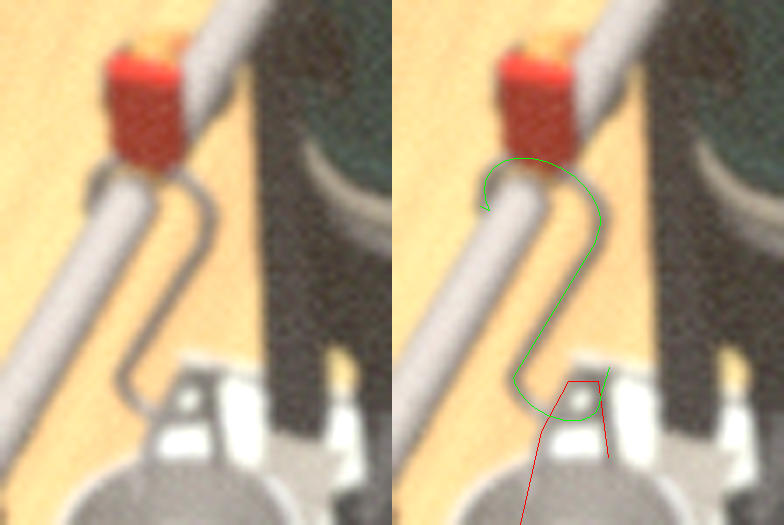

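Emit:
{"fn": "play_rows", "kwargs": {"slide": [[0, 0, -0.0005], [0, 0, -0.0004], [0, 0, 0], [0, 0, 0]], "turn": [[0, 0, 0], [0, 0, 0], [0, 0, 0], [0, 0, 0]]}}

```text
time: 28.3
ee_pos: [0.5044, 0.0258, 0.0834]
tcp_rot: [-179.9, -0.1, 178.6]
ft_force: [0.5, 0.7, 2.6]
opening: 0.0089
```

Emit:
{"fn": "play_rows", "kwargs": {"slide": [[0, 0, 0], [0, 0, 0], [0, 0, 0], [0, 0, 0], [0, 0, 0], [0, 0, 0]], "turn": [[0, 0, 0], [0, 0, 0], [0, 0, 0], [0, 0, 0], [0, 0, 0], [0, 0, 0]], "claw": 0.04}}

```text
time: 28.9
ee_pos: [0.5045, 0.0258, 0.0836]
tcp_rot: [-179.9, -0.1, 178.6]
ft_force: [0.3, 0.1, -0.5]
opening: 0.0399
```

```bash
python3 z.py 17 0; python3 - <<'E'
from h import *
print(read_state()["ft_force"])
t=read_camera("top");cv2.imwrite("pics/top17.png",t)
E
```

```text
bar rel [   1.1   -0.4 -104. ]
[ 0.56904364  0.612839   -0.56590312]
```

View pics/side17.png

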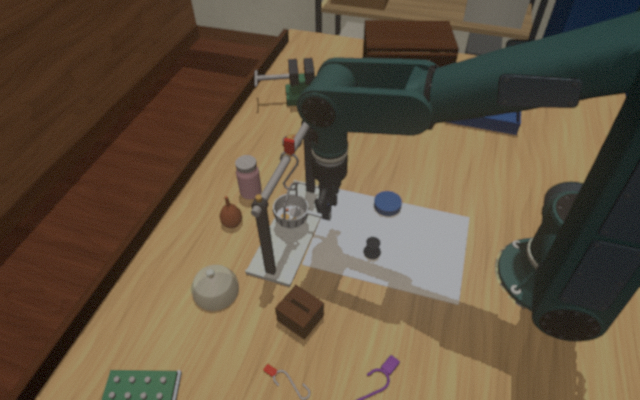

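Emit:
{"fn": "play_rows", "kwargs": {"slide": [[0.003, 0, -0.006], [0.003, 0, -0.01], [0.003, 0, -0.012], [0.01, 0, -0.015], [0.03, 0, -0.02], [0.04, 0, -0.02], [0.04, 0, -0.02], [0.03, 0, -0.01], [0, 0, 0], [0, 0, 0], [0, 0, 0]], "turn": [[0, 0, 0], [0, 0, 0], [0, 0, 0], [0, 0, 0], [0, 0, 0], [0, 0, 0], [0, 0, 0], [0, 0, 0], [0, 0, 0], [0, 0, 0], [0, 0, 0]]}}

```text
time: 30.1
ee_pos: [0.3462, 0.0298, 0.197]
tcp_rot: [-179.9, -0.0, 178.6]
ft_force: [-0.3, 0.1, -0.2]
opening: 0.0395
```

Emit:
{"fn": "play_rows", "kwargs": {"slide": [[0, 0, 0], [0, 0, 0], [0, 0, 0], [0, 0, 0], [0, 0, 0], [0, 0, 0], [0, 0, 0], [0, 0, 0], [0, 0, 0], [0, 0, 0], [0, 0, 0], [0, 0, 0]], "turn": [[0, 0, 0], [0, 0, 0], [0, 0, 0], [0, 0, 0], [0, 0, 0], [0, 0, 0], [0, 0, 0], [0, 0, 0], [0, 0, 0], [0, 0, 0], [0, 0, 0], [0, 0, 0]]}}

```text
time: 31.3
ee_pos: [0.3458, 0.0298, 0.197]
tcp_rot: [-179.9, -0.1, 178.6]
ft_force: [-0.2, -0.9, -0.9]
opening: 0.04
```

```bash
cat > c.py <<'E'
from h import *
import sys
tag=sys.argv[1]
s=read_camera("side");t=read_camera("top")
cv2.imwrite(f"pics/side{tag}.png",s);cv2.imwrite(f"pics/top{tag}.png",t)
c=lambda i,x,y,w,h,k:cv2.convertScaleAbs(cv2.resize(i[y:y+h,x:x+w],None,fx=k,fy=k,interpolation=cv2.INTER_CUBIC),alpha=1.4)
cv2.imwrite(f"pics/c{tag}.png",np.hstack([c(s,255,125,80,115,5),c(t,285,140,80,115,5)]))
E
python3 c.py 18
```

```text
(no output)
```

View pics/c18.png

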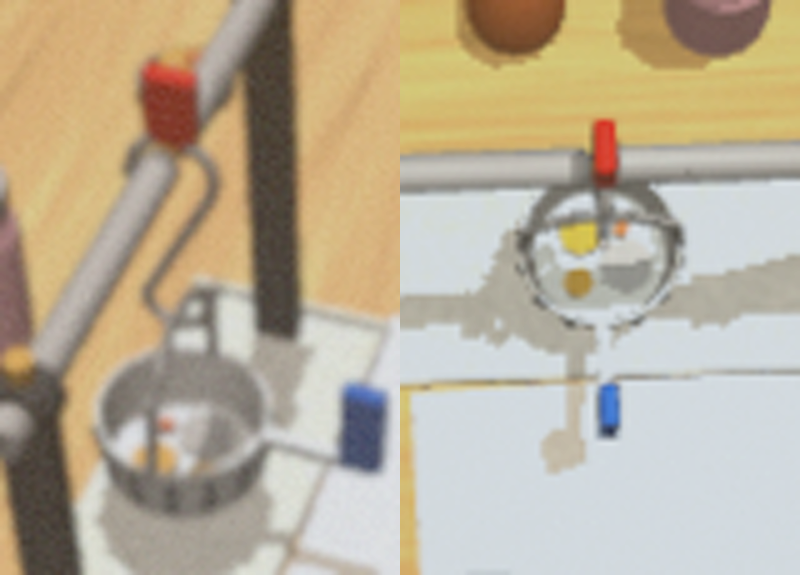

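Emit:
{"fn": "play_rows", "kwargs": {"slide": [[0, 0, 0], [0, 0, 0], [0, 0, 0], [0, 0, 0], [0, 0, 0], [0, 0, 0], [0, 0, 0], [0, 0, 0], [0, 0, 0], [0, 0, 0], [0, 0, 0], [0, 0, 0]], "turn": [[0, 0, 0], [0, 0, 0], [0, 0, 0], [0, 0, 0], [0, 0, 0], [0, 0, 0], [0, 0, 0], [0, 0, 0], [0, 0, 0], [0, 0, 0], [0, 0, 0], [0, 0, 0]]}}

```text
time: 32.6
ee_pos: [0.3458, 0.0299, 0.197]
tcp_rot: [-179.9, -0.1, 178.6]
ft_force: [-0.3, 0.3, 0.1]
opening: 0.0405
```

```bash
python3 c.py 19; python3 c.py 20; python3 - <<'E'
import cv2,numpy as np
def sh(n,a,b,box):
    x,y,w,h=box;f=lambda t:cv2.imread(f"pics/{n}{t}.png",0)[y:y+h,x:x+w].astype(np.float32)
    return cv2.phaseCorrelate(f(a),f(b),cv2.createHanningWindow((w,h),cv2.CV_32F))
for a,b in((18,19),(19,20)):
    print(a,b,"side",sh("side",a,b,(268,190,70,45)),"top",sh("top",a,b,(385-285+205,165,45,65)))
# grip displacement via blue centroid
for t in(18,19,20):
    i=cv2.imread(f"pics/side{t}.png").astype(int)[195:225,318:340];m=(i[...,0]-i[...,2]).clip(0);yy,xx=np.mgrid[:m.shape[0],:m.shape[1]];print(t,(m*xx).sum()/m.sum(),(m*yy).sum()/m.sum())
# bystanders moved?
for n,bx in(("side",[(220,140,45,90),(185,255,55,60),(370,185,35,75),(260,355,50,40)]),("top",[(215,135,50,50),(290,120,80,40),(410,130,40,35),(300,250,110,40),(215,210,50,50),(170,220,40,50)])):
    for b in bx: print(n,b,sh(n,0,20,b))
E
```

```text
18 19 side ((0.05393934950681256, 0.5014891533216819), 0.9151694845270227) top ((0.5159840183825963, 0.06083378012281315), 0.9990741249219871)
19 20 side ((-0.14611559282269582, 0.4696385509088543), 0.9231523949422954) top ((0.48622994551839227, 0.00583797223041671), 1.0018503836275618)
18 10.598180845371857 14.243445692883896
19 10.621650589496248 14.286530903894247
20 10.644203413940255 14.226529160739688
side (220, 140, 45, 90) ((0.5480496014803968, 0.09784147386015718), 1.0225122244564104)
side (185, 255, 55, 60) ((-0.031013372452964205, -0.05275114920189594), 1.1236189170678457)
side (370, 185, 35, 75) ((-0.14488430193840784, 0.5073914610472201), 1.0110276451817266)
side (260, 355, 50, 40) ((0.03404008266235081, 0.06371274593756837), 0.8493168621063233)
top (215, 135, 50, 50) ((-0.05969658474633022, 0.023572859755123687), 0.9886365673065186)
top (290, 120, 80, 40) ((0.008374409094081159, 0.003763848002815706), 0.9927948006987571)
top (410, 130, 40, 35) ((-0.06360083826028173, 0.04499323378153974), 0.9887269503540463)
top (300, 250, 110, 40) ((4.919635217139131, 0.05855642949650175), 0.037119142214457196)
top (215, 210, 50, 50) ((-0.06409659871849271, -0.054087396038760005), 0.757553199005127)
top (170, 220, 40, 50) ((-0.03250914702277896, 0.018032500819266772), 0.9750882468223572)
```

View pics/top19.png

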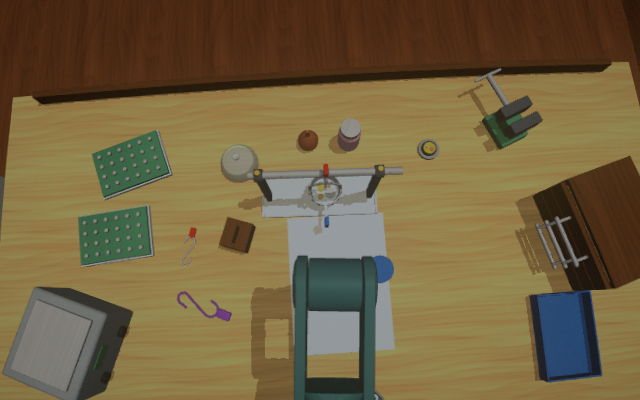

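```bash
python3 -c "
from workcell import finish_job
print(finish_job())"
```

```text
the job is handed in; nothing more can be done
None
```

The S-hook with the red tab is out of its stand and hanging in the rod's brass neck. The basket hangs upright by its bail in the hook's lower curl. I handed the job in at about 33 s of the 72 s allowed; `finish_job` gave no verdict.

**Hook in the neck:** I lowered it gently until it touched at the height worked out for the neck, with 5 N or less. I then slid it sideways as a check: towards -y it was blocked with about 8 N and no rise, which fits sitting in the neck. Towards +y I did not push far enough to reach a firm stop.

**Basket on the hook:** I lowered the bail into the curl and felt it make contact at the expected height. The hook carried about 6 N at most. I lined the hook up close to vertical before letting go, so it would barely swing.

**Last checks:**
- **Stillness:** in pictures over about the last 1.5 s, the basket's blue grip moved by less than 0.1 pixel. The arm was clear of everything.
- **Other things on the bench:** image comparison showed the dome, jar, blower, holder, stand and small hook had not moved. The loupe and tin were partly hidden by the arm, so the top view gave no usable comparison for them. A side-view window over them read half a pixel of shift, which is an artefact of the odd-sized window.
- **Disagreements:** the two cameras put the neck about 2.5 mm apart along the rod. The pictures and the robot's own position differed by about 1 to 2 pixels (2 to 4 mm). I settled both by feeling for contact.

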